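# Change the boards in the spring-clip tester, arm it and trim it

## Task

Change over the speed-controller boards in the bench tester. First pull the arming key out of the live socket and push it fully into the park socket; then slide every tested board out of its bay from under the spring clips and lay it flat, right way up, in the black tray, and slide each new board lying on the bench fully home against the stop of any bay, so that the clips ride up over its connector and snap down behind it. Only then push the key fully into the live socket again, and last turn the small inner trim knob until its line points at the white index bar, without turning the wide ring under it; leave the other things on the bench alone.

Things in the scene. Friction and masses are not known exactly. Their poses are not given: they have to be found in the camera images.
- new0: new speed-controller board, 72 (x) x 44 (y) mm, lying left of the tester, or absent (None): a 4 mm green plate; along its front edge a black connector bar 7 mm high and deep; behind, an aluminium heat sink 28 mm long, 22 mm wide (y), 18 mm behind the origin, top 24 mm above the underside: grip it there across y. Origin: centre of the underside; x to the connector, z up; 60 g
- new1: new board, the same as new0, lying on the bench left of the tester, or absent (None)
- new2: new board, the same as new0, lying on the bench left of the tester, or absent (None). Take care: behind the new boards, from x = 0.60 m on and 0.19 m above the bench, hangs the hood of a fume extractor, and behind the tester's right half, from x = 0.57 m on and 0.2 m up, a ball lamp; swing the arm past them close to the robot
- done0: tested board, the same as new0, at the start home in the left bay; one or two of done0 to done2 are present (the others: None). Pulled by its heat sink straight back along -x of the bay it comes out from the clips with about 5 N; after 42 mm it is clear of them and can be lifted
- done1: tested board, as done0, at the start home in the middle bay, or absent (None)
- done2: tested board, as done0, at the start home in the right bay, or absent (None)
- bay0 (a point): left bay of the tester (a fixed grey box, 160 x 310 mm, deck 35 mm above the bench, dark control end on the left): where a board's origin lies when it is home, on the deck. x points away from the robot to the stop, y left, z up; the board's x is along it. Set a board down 42 mm short of here (-x), clear of rails and clips, and slide it in along x
- bay1 (a point): the same for the middle bay, 70 mm right of bay0. In each bay the stop, 7 mm high, is 36 mm ahead of this point; guide rails 6 mm high and 47 mm apart run back 27 mm from the stop and flare to 57 mm over the next 13 mm; the clips' upturned lips begin 23 mm before the stop, 9 mm over the deck
- bay2 (a point): the same for the right bay, 70 mm right of bay1
- clip0 (a joint): lift of the clip pair of the left bay (rad): two spring leaves on a rocker behind the stop, highest point about 25 mm above the deck. 0: down in an empty bay; about 0.06: snapped down behind the connector of a board that is home; 0.10 or more: riding on the connector. Deck and guides are slick; sliding a board in takes about 4 N
- clip1 (a joint): the same for the middle bay
- clip2 (a joint): the same for the right bay
- key: arming key, standing upright: brass pin 6 mm thick and 20 mm long with tapered tip, above it a collar 20 mm wide, 4 mm thick, and a round black grip 16 mm thick, 34 mm high; 30 g. Origin: tip of the pin, z up along the key; the middle of the grip is 41 mm above it. At the start in the live socket
- live_socket (a point): live socket at the back of the tester's control end: a flat round brass bezel 18 mm wide round a round 8 mm hole, 24 mm deep. The point is the centre of the hole at deck level, axes as the bays'. With the key fully in, its collar rests on the deck and its tip is 20 mm below this point
- park_socket (a point): park socket, 50 mm to the left of the live one: a square 8 mm hole, 24 mm deep, in a flat square black rubber surround 24 mm wide; the point is the centre of the hole at deck level
- fine (a joint): angle of the inner trim knob (rad): 0 when its line points at the white index bar on the robot's side of the knob, growing anticlockwise seen from above; starts between 0.6 and 1.3, range -2.6 to 2.6; it stays where it is left, about 0.02 N m
- fine_grip (a point): on the upright axis of the inner trim knob, an aluminium knob 24 mm across whose side runs from 12 to 37 mm above the deck; this point is 26 mm above the deck
- coarse_mark (a point): white mark on the wide black outer ring under the trim knob, 21 mm from the axis. The ring turns easily and must stay as found; it is 48 mm across and its top is 11 mm above the deck
- tray: black tray for tested boards, fixed, right of the tester: 120 (x) x 170 (y) mm outside, room for two boards side by side, walls 4 mm thick and 20 mm high, floor 4 mm thick. Origin: centre of the underside
- driver_blue: blue screwdriver, 132 mm, a bystander to leave alone; origin at its underside
- esd_brush: purple brush, 176 mm, a bystander to leave alone; origin at its underside
- spray_bottle: small white spray bottle, 112 mm high, a bystander to leave alone; origin at its underside
- flux_bottle: small white dropper bottle, 78 mm high, a bystander to leave alone; origin at its underside

How it is judged (in metres and radians):
On the way, in this order (a step that is already met when the one before it is completed fails the run):
1. the key stands fully in the park socket, before any tested board has been moved (horizontal distance between key and park_socket below 0.003 m and z of key in the frame of park_socket below -0.016 m and angle between key's own z axis and vertical below 0.12 rad and distance of each of done0, done1, done2 from where it was at the start of the episode below 0.012 m), for 0.2 s.
2. with the key parked, every tested board lies flat in the tray and every new board is home under the clips of a bay (horizontal distance between key and park_socket below 0.003 m and z of key in the frame of park_socket below -0.016 m and angle between each of key, done0, done1, done2's own z axis and vertical below 0.12 rad and x of done0 in the frame of tray between -0.045 and 0.045 m and y of done0 in the frame of tray between -0.07 and 0.07 m and z of each of done0, done1, done2 in the frame of tray below 0.009 m and x of done1 in the frame of tray between -0.045 and 0.045 m and y of done1 in the frame of tray between -0.07 and 0.07 m and x of done2 in the frame of tray between -0.045 and 0.045 m and y of done2 in the frame of tray between -0.07 and 0.07 m and ((x of new0 in the frame of bay0 between -0.003 and 0.003 m and y of new0 in the frame of bay0 between -0.004 and 0.004 m and z of new0 in the frame of bay0 between -0.003 and 0.003 m and angle between the x axis of new0 and the x axis of bay0, either way round below 0.08 rad and value of joint clip0 below 0.095 rad) or (x of new0 in the frame of bay1 between -0.003 and 0.003 m and y of new0 in the frame of bay1 between -0.004 and 0.004 m and z of new0 in the frame of bay1 between -0.003 and 0.003 m and angle between the x axis of new0 and the x axis of bay1, either way round below 0.08 rad and value of joint clip1 below 0.095 rad) or (x of new0 in the frame of bay2 between -0.003 and 0.003 m and y of new0 in the frame of bay2 between -0.004 and 0.004 m and z of new0 in the frame of bay2 between -0.003 and 0.003 m and angle between the x axis of new0 and the x axis of bay2, either way round below 0.08 rad and value of joint clip2 below 0.095 rad)) and ((x of new1 in the frame of bay0 between -0.003 and 0.003 m and y of new1 in the frame of bay0 between -0.004 and 0.004 m and z of new1 in the frame of bay0 between -0.003 and 0.003 m and angle between the x axis of new1 and the x axis of bay0, either way round below 0.08 rad and value of joint clip0 below 0.095 rad) or (x of new1 in the frame of bay1 between -0.003 and 0.003 m and y of new1 in the frame of bay1 between -0.004 and 0.004 m and z of new1 in the frame of bay1 between -0.003 and 0.003 m and angle between the x axis of new1 and the x axis of bay1, either way round below 0.08 rad and value of joint clip1 below 0.095 rad) or (x of new1 in the frame of bay2 between -0.003 and 0.003 m and y of new1 in the frame of bay2 between -0.004 and 0.004 m and z of new1 in the frame of bay2 between -0.003 and 0.003 m and angle between the x axis of new1 and the x axis of bay2, either way round below 0.08 rad and value of joint clip2 below 0.095 rad)) and ((x of new2 in the frame of bay0 between -0.003 and 0.003 m and y of new2 in the frame of bay0 between -0.004 and 0.004 m and z of new2 in the frame of bay0 between -0.003 and 0.003 m and angle between the x axis of new2 and the x axis of bay0, either way round below 0.08 rad and value of joint clip0 below 0.095 rad) or (x of new2 in the frame of bay1 between -0.003 and 0.003 m and y of new2 in the frame of bay1 between -0.004 and 0.004 m and z of new2 in the frame of bay1 between -0.003 and 0.003 m and angle between the x axis of new2 and the x axis of bay1, either way round below 0.08 rad and value of joint clip1 below 0.095 rad) or (x of new2 in the frame of bay2 between -0.003 and 0.003 m and y of new2 in the frame of bay2 between -0.004 and 0.004 m and z of new2 in the frame of bay2 between -0.003 and 0.003 m and angle between the x axis of new2 and the x axis of bay2, either way round below 0.08 rad and value of joint clip2 below 0.095 rad))), for 0.2 s.
3. the key stands fully in the live socket (horizontal distance between key and live_socket below 0.003 m and z of key in the frame of live_socket below -0.016 m and angle between key's own z axis and vertical below 0.12 rad), for 0.2 s.
4. the inner trim knob points at the index bar (value of joint fine between -0.12 and 0.12 rad), for 0.2 s.
At the end, for the whole second after the job is handed in: New boards home in bays (3 mm from the stop, 4 mm sideways, flat, square to 0.08 rad, clip below 0.095 rad), tested boards flat in the tray, key over 16 mm deep in the live socket (axis within 3 mm, tilt under 0.12 rad), inner knob within 0.12 rad of 0, all at rest (all of step 3 and all of step 4 and x of done0 in the frame of tray between -0.045 and 0.045 m and y of done0 in the frame of tray between -0.07 and 0.07 m and z of each of done0, done1, done2 in the frame of tray below 0.009 m and angle between each of done0, done1, done2's own z axis and vertical below 0.12 rad and x of done1 in the frame of tray between -0.045 and 0.045 m and y of done1 in the frame of tray between -0.07 and 0.07 m and x of done2 in the frame of tray between -0.045 and 0.045 m and y of done2 in the frame of tray between -0.07 and 0.07 m and ((x of new0 in the frame of bay0 between -0.003 and 0.003 m and y of new0 in the frame of bay0 between -0.004 and 0.004 m and z of new0 in the frame of bay0 between -0.003 and 0.003 m and angle between the x axis of new0 and the x axis of bay0, either way round below 0.08 rad and value of joint clip0 below 0.095 rad) or (x of new0 in the frame of bay1 between -0.003 and 0.003 m and y of new0 in the frame of bay1 between -0.004 and 0.004 m and z of new0 in the frame of bay1 between -0.003 and 0.003 m and angle between the x axis of new0 and the x axis of bay1, either way round below 0.08 rad and value of joint clip1 below 0.095 rad) or (x of new0 in the frame of bay2 between -0.003 and 0.003 m and y of new0 in the frame of bay2 between -0.004 and 0.004 m and z of new0 in the frame of bay2 between -0.003 and 0.003 m and angle between the x axis of new0 and the x axis of bay2, either way round below 0.08 rad and value of joint clip2 below 0.095 rad)) and ((x of new1 in the frame of bay0 between -0.003 and 0.003 m and y of new1 in the frame of bay0 between -0.004 and 0.004 m and z of new1 in the frame of bay0 between -0.003 and 0.003 m and angle between the x axis of new1 and the x axis of bay0, either way round below 0.08 rad and value of joint clip0 below 0.095 rad) or (x of new1 in the frame of bay1 between -0.003 and 0.003 m and y of new1 in the frame of bay1 between -0.004 and 0.004 m and z of new1 in the frame of bay1 between -0.003 and 0.003 m and angle between the x axis of new1 and the x axis of bay1, either way round below 0.08 rad and value of joint clip1 below 0.095 rad) or (x of new1 in the frame of bay2 between -0.003 and 0.003 m and y of new1 in the frame of bay2 between -0.004 and 0.004 m and z of new1 in the frame of bay2 between -0.003 and 0.003 m and angle between the x axis of new1 and the x axis of bay2, either way round below 0.08 rad and value of joint clip2 below 0.095 rad)) and ((x of new2 in the frame of bay0 between -0.003 and 0.003 m and y of new2 in the frame of bay0 between -0.004 and 0.004 m and z of new2 in the frame of bay0 between -0.003 and 0.003 m and angle between the x axis of new2 and the x axis of bay0, either way round below 0.08 rad and value of joint clip0 below 0.095 rad) or (x of new2 in the frame of bay1 between -0.003 and 0.003 m and y of new2 in the frame of bay1 between -0.004 and 0.004 m and z of new2 in the frame of bay1 between -0.003 and 0.003 m and angle between the x axis of new2 and the x axis of bay1, either way round below 0.08 rad and value of joint clip1 below 0.095 rad) or (x of new2 in the frame of bay2 between -0.003 and 0.003 m and y of new2 in the frame of bay2 between -0.004 and 0.004 m and z of new2 in the frame of bay2 between -0.003 and 0.003 m and angle between the x axis of new2 and the x axis of bay2, either way round below 0.08 rad and value of joint clip2 below 0.095 rad)) and linear speed of each of new0, new1, new2, done0, done1, done2, key below 0.02 m/s); the robot touches nothing.
It fails at once if the outer ring of the dual knob is turned by more than about 0.15 rad (distance of coarse_mark from where it was at the start of the episode above 0.0032 m).
It fails at once if a bystander (screwdriver, brush, bottles) is pushed more than 30 mm from its place (distance of any of driver_blue, esd_brush, spray_bottle, flux_bottle from where it was at the start of the episode above 0.03 m).
Of done0, done1, done2 only 1 to 2 are there at a start; the rules pass over those that are not, and their reading is None.
Of new0, new1, new2 only 2 to 3 are there at a start; the rules pass over those that are not, and their reading is None.
At some moment in a run one of new0, new1, new2 may be knocked a few centimetres aside while the robot is not near it.
Once in a run the grip may slacken for a moment while it holds something.
It also fails if it takes over 210 s, if anything falls off the work surface, if the arm or the gripper's body presses on something with over 40 N, if the wrist force passes 120 N, or if a joint passes its speed limit or range.

## Robot

A 7-joint arm with a two-finger parallel gripper is mounted at the origin on a cart in front of the work surface, level with it; the furniture and walls round the work are solid. World frame = base frame: x ahead of the robot, y to its left, z up, the work surface at z = 0. Lengths are in mm, angles in rad, forces in N, time in s.
With the tool pointing down it reaches from about 400 to 875 mm from the base axis. Payload 4.4 kg.
Tool frame: the origin (TCP) lies midway between the tips of the shut fingers; the grasp point (between the pads) lies 19 mm behind it; z points along the fingers, y is the line along which they close (so a half turn about z gives the same grasp; the last joint's range is limited). The gripper opens to 85 mm and grips with 20 to 120 N. Pads are 22 mm wide; open, the fingers measure 114 mm over their backs; the gripper's body (76 mm by 85 mm) begins 54 mm behind the grasp point. The pads swing forward as they close: fully open they stand 13 mm farther back than shut.
Start: joints at [1.038, 0.628, 0.038, 1.517, -0.027, 0.996, -0.02], TCP at [292.548, -580.459, 231.313] pointing down, gripper open.
Joint ranges: [-3.06, 3.06], [-0.37, 2.12], [-1.25, 1.32], [0.18, 2.47], [-1.1, 4.24], [0.23, 1.98], [-2.94, 2.94]. Speed limits (rad/s): [2.57, 2.57, 3.14, 3.14, 3.14, 3.14, 3.14].

## Interface

Orientations are given as [roll, pitch, yaw] about the fixed x, y, z axes, in that order (R = Rz(yaw) Ry(pitch) Rx(roll)).
In Python, from cell import read_state, get_image, finish_job gives the robot as it stands.
- The arm moves only by the tool send_rows, never from a script. Its argument "series" is a list of rows, each an object of numbers: "ax", "ay", "az": the turn, a rotation vector about the tool's x, y, z in rad; "dx", "dy", "dz": the shift along the tool's x, y, z in cm; "hand": the closure, from 0 (fully open) to 1 (shut). In form: [{"ax": .., "ay": .., "az": .., "dx": .., "dy": .., "dz": .., "hand": ..}, ...]. A call has 1 to 10 rows; each row is the pose to reach, as a shift and turn from the pose commanded when the call began, along the tool's axes at that moment; what a row does not reach only later rows make up. A row lasts 1/10 s, in which the tool goes at most 50 mm and 8.59 degrees, less where a joint would pass 70% of its speed; a pose out of reach is approached as far as the arm can. A call with a gripper value outside its range is refused whole. The fingers move at their own pace and stop on an object; the grip force is fixed at half the most. Time passes only in rows, so rows that repeat a pose let the fingers close. It gives the time, the measured TCP pose, the force, the opening and the grip force at its end, in the units of the state.
- read_state(): the state, without advancing time (a new reading comes with each control period).
- get_image(name): name is "scene" or "top" or "wrist"; returns a dict with "pixels" (420x560x3 uint8, red, green, blue), "mtx" (3x3 intrinsics, pixels), "R" (3x3) and "t" (3): a world point X has camera coordinates R X + t. Camera axes: x right, y down, z forward; pixel columns grow to the right and rows downward; lengths in mm; the calibration is good to about 2 mm. The wrist camera is an equidistant fisheye: a pixel r from the principal point sees the ray r / f radians off the axis. A picture is of the moment at which its call begins. There is no depth.
- finish_job(): hands the job in; it is judged then, once.
The state is a dict: "clock": time; "qpos": joint angles; "qd": joint speeds; "tau": joint torques, N m; "eef_pos": TCP position; "tool_rot": TCP orientation; "force": force on the tool from outside, world axes, zero at the start; "torque": the same for the moment, N m; "width": finger opening in mm; "gripper_force": force on a finger pad.
Only numpy, scipy, OpenCV 4.12 (cv2) and the standard library are available. Lean on these libraries where they do the work, as an engineer would, in place of code of your own. Each camera call takes 0.05 s, during which the arm holds its last target. There are 200 camera calls.

## Working session

There is one attempt and no reset: what is moved stays moved. The work goes in short steps, Python scripts to look and compute and a tool call to move; the robot and the scene stay as the last step left them, time stands still between calls to the robot, and variables do not carry over. Pictures are saved under pics/ and viewed, at most 14 in all, crops included, and the job is handed in when it is done.

Besides the shell and the picture viewer there is one more tool, called after "Request:" as name(argument=value, ...) on one line, values as JSON. send_rows: Moves the arm, as the interface text tells. Its arguments: {"type":"object","properties":{"series":{"type":"array","items":{"type":"object","properties":{"ax":{"type":"number"},"ay":{"type":"number"},"az":{"type":"number"},"dx":{"type":"number"},"dy":{"type":"number"},"dz":{"type":"number"},"hand":{"type":"number"}}}}},"required":["series"]}

```bash
mkdir -p pics; ls
python3 - <<'E'
from cell import *
import cv2
s=read_state();print(s)
for n in("scene","top","wrist"):
    d=get_image(n);cv2.imwrite(f"pics/{n}0.png",d["pixels"][:,:,::-1]);print(n,d["mtx"].tolist(),d["R"].tolist(),d["t"].tolist())
E
```

```text
pics
{'clock': 0.0, 'qpos': array([ 1.03816464,  0.62934191,  0.03846049,  1.51837048, -0.02700124,
        0.99627783, -0.02000722]), 'qd': array([3.78034435e-05, 3.16656474e-03, 1.65745037e-03, 3.44708007e-04,
       3.98155828e-04, 6.36777777e-04, 1.40419292e-04]), 'tau': array([ 8.67420677e-04, -5.63408911e+01,  1.22718751e+00, -1.93443060e+01,
        1.11313883e-02,  1.05447922e-02, -1.72311462e-05]), 'eef_pos': array([ 292.27649843, -579.88814369,  230.39135837]), 'tool_rot': array([-3.13971394e+00,  3.44137717e-05,  4.66808767e-01]), 'force': array([0.11663184, 0.03729492, 0.47986301]), 'torque': array([0.01833465, 0.00633095, 0.02320408]), 'gripper_force': 0.0, 'width': 85.85827877857609}
scene [[516.7899978577881, 0.0, 277.6531839251549], [0.0, 516.7899978577881, 208.71979232179473], [0.0, 0.0, 1.0]] [[-0.590084238257123, -0.8068926445451884, -0.026923074478654344], [-0.331378644013354, 0.2724784051927776, -0.90329602733294], [0.7361988766986689, -0.5240990162960363, -0.4281722025834297]] [223.43199366401257, 252.45200896530912, 1124.2768501634102]
top [[436.39570319903805, 0.0, 274.56427223468955], [0.0, 436.39570319903805, 201.69117388866215], [0.0, 0.0, 1.0]] [[-0.01936209422324362, -0.9998121558051298, 0.0008731618342949937], [-0.9851431308014438, 0.018928950766920753, -0.1706889177937258], [0.1706403268340166, -0.004165084292319286, -0.9853245815115027]] [-90.42261770840057, 477.60017267775515, 1306.053450057282]
wrist [[325.19226210127806, 0.0, 277.9436971107404], [0.0, 325.19226210127806, 211.83541204898162], [0.0, 0.0, 1.0]] [[0.4496088428706132, -0.8932248350184875, -0.0011324834421193874], [-0.8441167918840005, -0.42530400209807934, 0.32647105148668637], [-0.29209370084275044, -0.14582832339965765, -0.9452065224184782]] [-649.4295936607367, -41.019918361386786, 380.1775329306298]
```

View pics/top0.png

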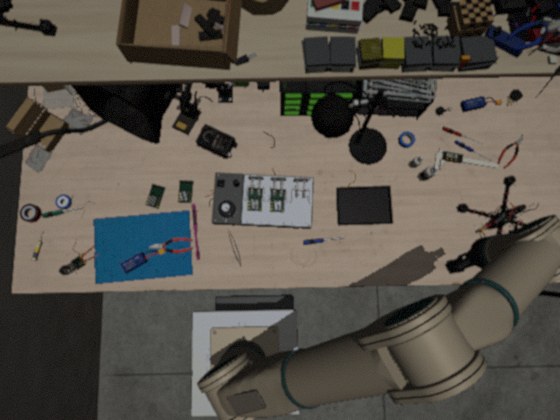

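View pics/scene0.png

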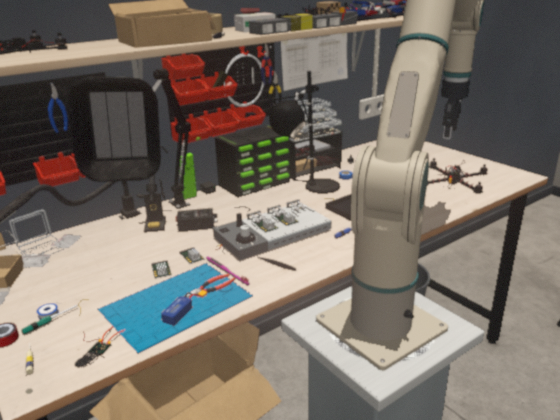

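The top view shows two new boards at about (155,195) and (186,190). Tested boards are in the left and middle bays at (256,195) and (278,195), and the right bay at (300,190) is empty. The key is near (235,182), the knob at (226,209) and the tray at (364,205). The scene view agrees. I'll enlarge and measure roughly.

```bash
cat > h.py <<'E'
import numpy as np,cv2
from cell import *
from scipy.spatial.transform import Rotation as Rn
def rays(d,uv,fish=False):
    uv=np.atleast_2d(np.array(uv,float));K=d["mtx"]
    a=(uv-[K[0][2],K[1][2]])/K[0][0]
    if fish:
        r=np.linalg.norm(a,axis=1,keepdims=True)+1e-12
        v=np.hstack([a/r*np.sin(r),np.cos(r)])
    else: v=np.hstack([a,np.ones((len(a),1))])
    R=np.array(d["R"]);c=-R.T@np.array(d["t"]);return c,v@R
def cast(d,uv,z,fish=False):
    c,v=rays(d,uv,fish);return c+v*((z-c[2])/v[:,2])[:,None]
def proj(d,X,fish=False):
    p=np.atleast_2d(np.array(X,float))@np.array(d["R"]).T+d["t"];K=d["mtx"]
    q=p[:,:2]
    if fish:
        r=np.linalg.norm(q,axis=1,keepdims=True);q=q/r*np.arctan2(r,p[:,2:])
    else:q=q/p[:,2:]
    return q*K[0][0]+[K[0][2],K[1][2]]
def tool(p,yaw=None,hand=None):
    "rows needed (cm, rad) from present measured pose to TCP p, tool down with yaw of tool x axis... (roll=pi)"
    s=read_state();R=Rn.from_euler('xyz',s["tool_rot"])
    d=R.inv().apply(np.array(p,float)-s["eef_pos"])/10
    if yaw is None: return d.round(2)
    T=Rn.from_euler('xyz',[np.pi,0,yaw]);return d.round(2),(R.inv()*T).as_rotvec().round(3)
def snap(n,f):
    d=get_image(n);cv2.imwrite("pics/"+f+".png",d["pixels"][:,:,::-1]);np.save("pics/"+f+".npy",d,allow_pickle=True);return d
def load(f): return np.load("pics/"+f+".npy",allow_pickle=True).item()
E
python3 - <<'E'
from h import *
d=snap("top","t1");im=d["pixels"][:,:,::-1]
for n,uv,z in[("key",(235,182),70),("knob",(226,208),72),("new a",(155,195),0),("new b",(186,190),0),("tray",(364,205),10),("testerTL",(214,174),35),("TR",(313,176),35),("BL",(213,224),35),("BR",(311,228),35),("brush top",(194,205),0),("brush bot",(198,258),0)]:print(n,cast(d,uv,z).round())
cv2.imwrite("pics/t1c.png",cv2.resize(im[155:245,135:400],None,fx=3,fy=3,interpolation=cv2.INTER_CUBIC))
E
```

```text
key [[534.  20.  70.]]
knob [[454.  47.  72.]]
new a [[512. 281.   0.]]
new b [[526. 183.   0.]]
tray [[ 465. -382.   10.]]
testerTL [[569.  89.  35.]]
TR [[ 556. -222.   35.]]
BL [[411.  91.  35.]]
BR [[ 393. -210.   35.]]
brush top [[477. 156.   0.]]
brush bot [[310. 142.   0.]]
```

View pics/t1c.png

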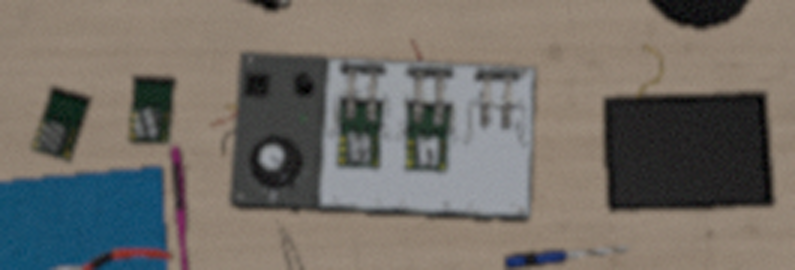

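Request:
send_rows(series=[{"dx": 38.9, "dy": -42, "dz": -2, "az": 0.507, "hand": 0}, {"dx": 38.9, "dy": -42, "dz": -2, "az": 0.507, "hand": 0}, {"dx": 38.9, "dy": -42, "dz": -2, "az": 0.507, "hand": 0}, {"dx": 38.9, "dy": -42, "dz": -2, "az": 0.507, "hand": 0}, {"dx": 38.9, "dy": -42, "dz": -2, "az": 0.507, "hand": 0}, {"dx": 38.9, "dy": -42, "dz": -2, "az": 0.507, "hand": 0}, {"dx": 38.9, "dy": -42, "dz": -2, "az": 0.507, "hand": 0}, {"dx": 38.9, "dy": -42, "dz": -2, "az": 0.507, "hand": 0}, {"dx": 38.9, "dy": -42, "dz": -2, "az": 0.507, "hand": 0}, {"dx": 38.9, "dy": -42, "dz": -2, "az": 0.507, "hand": 0}])

```text
invalid input at $.series[0]: expected keys ax, ay, az, dx, dy, dz, hand
```

```bash
python3 -c "
from h import *
s=read_state();print(s['eef_pos'],s['tool_rot'],s['qpos'],tool([450,-30,250],-0.04))"
```

```text
[ 292.36841078 -580.14066055  230.7250728 ] [-3.14045200e+00  3.69470303e-05  4.66748859e-01] [ 1.03819072  0.6290294   0.03849886  1.51796252 -0.02698331  0.99626099
 -0.02002901] (array([ 38.83, -42.04,  -1.88]), array([-0.001,  0.   ,  0.507]))
```

Request:
send_rows(series=[{"ax": 0, "ay": 0, "az": 0.507, "dx": 38.8, "dy": -42, "dz": -1.9, "hand": 0}, {"ax": 0, "ay": 0, "az": 0.507, "dx": 38.8, "dy": -42, "dz": -1.9, "hand": 0}, {"ax": 0, "ay": 0, "az": 0.507, "dx": 38.8, "dy": -42, "dz": -1.9, "hand": 0}, {"ax": 0, "ay": 0, "az": 0.507, "dx": 38.8, "dy": -42, "dz": -1.9, "hand": 0}, {"ax": 0, "ay": 0, "az": 0.507, "dx": 38.8, "dy": -42, "dz": -1.9, "hand": 0}, {"ax": 0, "ay": 0, "az": 0.507, "dx": 38.8, "dy": -42, "dz": -1.9, "hand": 0}, {"ax": 0, "ay": 0, "az": 0.507, "dx": 38.8, "dy": -42, "dz": -1.9, "hand": 0}, {"ax": 0, "ay": 0, "az": 0.507, "dx": 38.8, "dy": -42, "dz": -1.9, "hand": 0}, {"ax": 0, "ay": 0, "az": 0.507, "dx": 38.8, "dy": -42, "dz": -1.9, "hand": 0}, {"ax": 0, "ay": 0, "az": 0.507, "dx": 38.8, "dy": -42, "dz": -1.9, "hand": 0}])

```text
clock: 1.2
eef_pos: [430.4, -98.1, 248.2]
tool_rot: [3.142, -0.001, -0.04]
force: [1.5, 0.1, -0.0]
width: 85.3
gripper_force: 0.0
```

```bash
python3 -c "
from h import *
s=read_state();print(s['eef_pos'],s['tool_rot'],s['qpos'],tool([450,-30,250],-0.04))"
```

```text
[430.43607669 -98.10170987 248.19289898] [ 3.14151470e+00 -6.50818972e-04 -4.03388253e-02] [ 0.06276291  0.3116827   0.12708504  2.05019585 -0.05519498  0.78217599
 -1.38820066] (array([ 1.68, -6.88, -0.18]), array([ 0.   , -0.001, -0.   ]))
```

```bash
python3 -c "
from h import *
d=snap('wrist','w1')
im=d['pixels'][:,:,::-1];cv2.imwrite('pics/w1b.png',cv2.convertScaleAbs(cv2.resize(im,(800,600),interpolation=cv2.INTER_CUBIC),alpha=1.4))"
```

Request:
send_rows(series=[{"ax": 0, "ay": 0, "az": 0, "dx": 1.5, "dy": -8.0, "dz": 0, "hand": 0}, {"ax": 0, "ay": 0, "az": 0, "dx": 1.5, "dy": -8.0, "dz": 0, "hand": 0}, {"ax": 0, "ay": 0, "az": 0, "dx": 1.5, "dy": -8.0, "dz": 0, "hand": 0}, {"ax": 0, "ay": 0, "az": 0, "dx": 1.5, "dy": -8.0, "dz": 0, "hand": 0}, {"ax": 0, "ay": 0, "az": 0, "dx": 1.5, "dy": -8.0, "dz": 0, "hand": 0}, {"ax": 0, "ay": 0, "az": 0, "dx": 1.5, "dy": -8.0, "dz": 0, "hand": 0}])

```text
clock: 1.85
eef_pos: [448.1, -22.2, 247.9]
tool_rot: [3.141, 0.0, -0.043]
force: [0.5, -0.0, 0.8]
width: 85.3
gripper_force: 0.0
```

```bash
python3 -c "
from h import *
d=snap('wrist','w2')
im=d['pixels'][:,:,::-1];cv2.imwrite('pics/w2b.png',cv2.convertScaleAbs(cv2.resize(im,(800,600),interpolation=cv2.INTER_CUBIC),alpha=1.4));print(read_state()['eef_pos'])"
```

```text
[448.17320927 -22.04977883 247.95097682]
```

View pics/w2b.png

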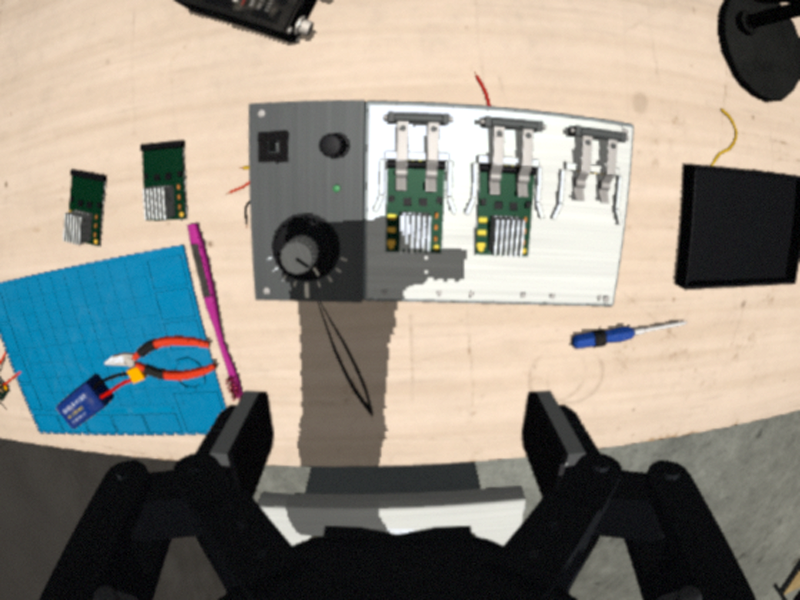

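View pics/w1b.png

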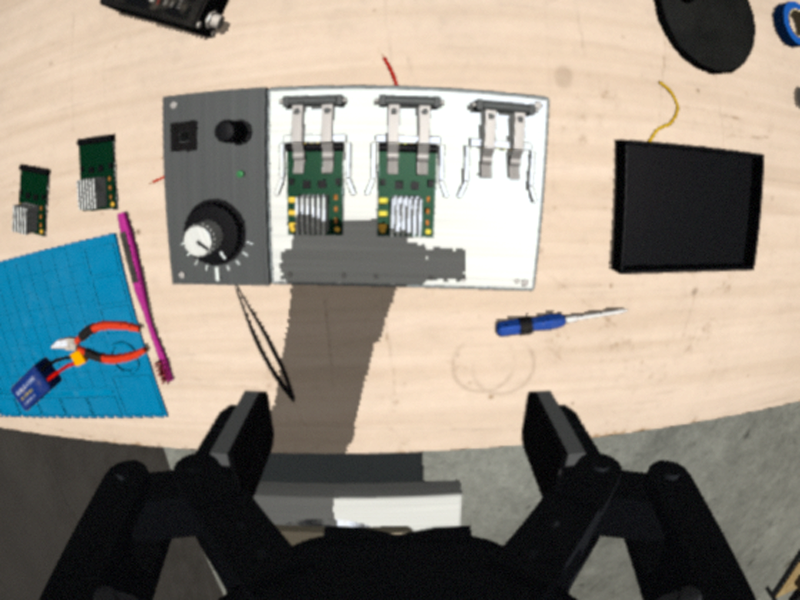

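Both wrist views show the whole tester. In the w2 coordinates (800 wide) the main features are:
- Park hole at (273,146), key top at (333,145) and knob at (299,257), with its line pointing to lower right.
- Done boards at (414,205) and (503,210), and an empty right bay.
- New boards at (85,207) and (165,181), and the tray at (740,225).

Run:
```python
from h import *
k=560/800
def sub(d,pts):
    g=cv2.cvtColor(d["pixels"],cv2.COLOR_RGB2GRAY)
    p=np.array(pts,np.float32).reshape(-1,1,2)*k
    return cv2.cornerSubPix(g,p.copy(),(3,3),(-1,-1),(3,30,.01)).reshape(-1,2),p.reshape(-1,2)
C={"w2":[(249,103),(634,124),(612,305),(256,300)],"w1":[(163,97),(549,97),(534,289),(173,284)]}
for w in C:
    d=load(w);s,p=sub(d,C[w]);X=cast(d,s,35,True)[:,:2];print(w,(s-p).round(1).tolist());print(X.round(1).tolist())
    print(" yaws",[np.arctan2(-(a-b)[0],(a-b)[1]).round(4) for a,b in((X[0],X[1]),(X[3],X[2]))],[np.arctan2((a-b)[1],(a-b)[0]).round(4) for a,b in((X[0],X[3]),(X[1],X[2]))],"len",np.linalg.norm(X-np.roll(X,1,0),axis=1).round(1),"ctr",X.mean(0).round(1))
def tri(a,b):
    A=np.zeros((3,3));B=np.zeros(3)
    for w,uv in(("w2",a),("w1",b)):
        c,v=rays(load(w),np.array(uv)*k,True);v=v[0]/np.linalg.norm(v[0]);P=np.eye(3)-np.outer(v,v);A+=P;B+=P@c
    return np.linalg.solve(A,B).round(1)
for n,a,b in[("park",(273,146),(184,135)),("key",(333,145),(233,131)),("knobtop",(299,257),(204,240)),
 ("d0 rearL",(386,252),(287,236)),("d0 rearR",(440,251),(341,235)),("d1 rearL",(475,255),(377,237)),("d1 rearR",(528,254),(434,237)),
 ("tray nearL",(676,286),(612,271)),("b FL",(141,146),(79,139)),("b FR",(185,141),(114,135))]: print(n,tri(a,b),cast(load("w2"),np.array(a)*k,35,True)[0].round(1))
d=load("w2")
P=lambda l:np.array(l)*k
print("new b",cast(d,P([(141,146),(185,141),(187,219),(146,221)]),4,True)[:,:2].round(1).tolist())
print("new a",cast(d,P([(74,170),(106,176),(100,244),(66,240)]),4,True)[:,:2].round(1).tolist())
d1=load("w1")
print("tray rim w1",cast(d1,P([(613,141),(763,155),(755,268),(612,271)]),20,True)[:,:2].round(1).tolist())
print("brush",cast(d,P([(194,225),(236,395)]),5,True)[:,:2].round(1).tolist())
```

```text
w2 [[-0.4000000059604645, 0.4000000059604645], [-0.699999988079071, 1.899999976158142], [0.20000000298023224, -0.10000000149011612], [-0.6000000238418579, -0.699999988079071]]
[[577.3, 86.3], [553.6, -218.9], [400.5, -208.1], [419.1, 97.0]]
 yaws [np.float64(-0.0776), np.float64(-0.061)] [np.float64(-0.067), np.float64(-0.0705)] len [158.6 306.1 153.5 305.6] ctr [487.6 -60.9]
w1 [[-0.5, -0.10000000149011612], [-1.0, 1.600000023841858], [-1.600000023841858, -0.6000000238418579], [-0.6000000238418579, -0.6000000238418579]]
[[577.1, 86.2], [553.8, -219.1], [401.3, -207.8], [419.0, 96.9]]
 yaws [np.float64(-0.0763), np.float64(-0.0583)] [np.float64(-0.0677), np.float64(-0.0739)] len [158.4 306.1 152.9 305.2] ctr [487.8 -60.9]
park [542.   69.3  32.8] [541.7  68.8  35. ]
key [538.3  20.2  49.1] [538.3  22.1  35. ]
knobtop [457.3  50.9  54.9] [452.5  55.5  35. ]
d0 rearL [454.  -13.9  41.9] [453.  -13.8  35. ]
d0 rearR [451.8 -55.7  37.3] [452.  -56.1  35. ]
d1 rearL [448.3 -83.4  37.6] [447.9 -83.8  35. ]
d1 rearR [ 446.4 -127.6   33.8] [ 447.5 -127.4   35. ]
tray nearL [ 405.8 -295.5    5.2] [ 415.7 -274.6   35. ]
b FL [560.8 208.2  -3.7] [557.3 185.5  35. ]
b FR [556.6 156.9   5.9] [555. 143.  35.]
new b [[559.4, 203.9], [556.9, 157.8], [487.3, 163.9], [489.8, 207.8]]
new a [[550.0, 287.5], [537.8, 247.6], [473.3, 267.1], [481.9, 312.3]]
tray rim w1 [[523.8, -283.0], [526.7, -462.2], [410.6, -466.4], [409.9, -288.0]]
brush [[481.3, 157.1], [310.1, 144.5]]
```

Run:
```python
from h import *
k=.7
for w,ky,kn in(("w2",(333,145),(299,257)),("w1",(233,131),(204,240))):
    d=load(w);print(w,"key73",cast(d,np.array(ky)*k,73,True)[0].round(1),"knob72",cast(d,np.array(kn)*k,72,True)[0].round(1), "park",cast(d,np.array((273,146) if w=="w2" else (184,135))*k,35,True)[0].round(1))
    im=d["pixels"];x,y=(np.array(ky)*k).astype(int);g=im[y-20:y+20,x-20:x+20].max(2);m=(g<38).astype(np.uint8)
    n,l,st,c=cv2.connectedComponentsWithStats(m);print([(st[i].tolist(),(c[i]+[x-20,y-20]).round(1).tolist()) for i in range(1,n) if st[i][4]>40])
d=load("t1");print("hood",cast(d,[(172,100),(165,140),(80,110)],190).round())
print(tool([538.5,19.5,130],-.066))
```

```text
w2 key73 [537.8  17.   73. ] knob72 [460.9  47.1  72. ] park [541.7  68.8  35. ]
[([11, 13, 20, 17, 180], [233.6, 101.9])]
w1 key73 [536.9  11.6  73. ] knob72 [460.5  43.   72. ] park [542.1  68.2  35. ]
[([8, 13, 25, 17, 342], [163.2, 91.9])]
hood [[750. 188. 190.]
 [632. 205. 190.]
 [725. 449. 190.]]
(array([ 8.85, -4.54, 11.79]), array([0.   , 0.   , 0.023]))
```

Request:
send_rows(series=[{"ax": 0, "ay": 0, "az": 0.023, "dx": 4, "dy": -2.2, "dz": 4, "hand": 0.5}, {"ax": 0, "ay": 0, "az": 0.023, "dx": 8.8, "dy": -4.5, "dz": 8, "hand": 0.5}, {"ax": 0, "ay": 0, "az": 0.023, "dx": 8.8, "dy": -4.5, "dz": 11.8, "hand": 0.5}, {"ax": 0, "ay": 0, "az": 0.023, "dx": 8.8, "dy": -4.5, "dz": 11.8, "hand": 0.5}, {"ax": 0, "ay": 0, "az": 0.023, "dx": 8.8, "dy": -4.5, "dz": 11.8, "hand": 0.5}, {"ax": 0, "ay": 0, "az": 0.023, "dx": 8.8, "dy": -4.5, "dz": 11.8, "hand": 0.5}, {"ax": 0, "ay": 0, "az": 0.023, "dx": 8.8, "dy": -4.5, "dz": 11.8, "hand": 0.5}])

```text
clock: 2.6
eef_pos: [538.7, 19.8, 132.2]
tool_rot: [-3.141, -0.003, -0.065]
force: [0.2, -0.0, -0.6]
width: 42.3
gripper_force: 0.0
```

```bash
python3 -c "
from h import *
d=snap('wrist','w3')
im=d['pixels'][:,:,::-1];cv2.imwrite('pics/w3b.png',cv2.convertScaleAbs(cv2.resize(im,(800,600),interpolation=cv2.INTER_CUBIC),alpha=1.4));print(tool([538.5,19.5,43],-.066),read_state()['width'])"
```

```text
(array([-0.05,  0.06,  8.91]), array([-0.   , -0.003,  0.002])) 42.83051866590274
```

View pics/w3b.png

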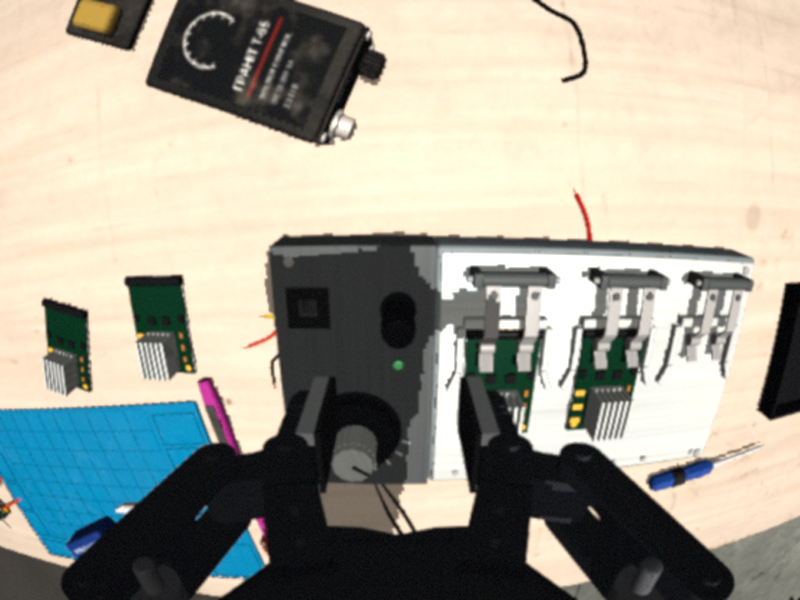

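The fingers straddle the key at column 398. Next I descend and grip it.

Request:
send_rows(series=[{"ax": 0, "ay": 0.003, "az": 0, "dx": 0, "dy": 0, "dz": 3, "hand": 0.5}, {"ax": 0, "ay": 0.003, "az": 0, "dx": 0, "dy": 0, "dz": 6, "hand": 0.5}, {"ax": 0, "ay": 0.003, "az": 0, "dx": 0, "dy": 0, "dz": 8.9, "hand": 0.5}, {"ax": 0, "ay": 0.003, "az": 0, "dx": 0, "dy": 0, "dz": 8.9, "hand": 0.5}, {"ax": 0, "ay": 0.003, "az": 0, "dx": 0, "dy": 0, "dz": 8.9, "hand": 1}, {"ax": 0, "ay": 0.003, "az": 0, "dx": 0, "dy": 0, "dz": 8.9, "hand": 1}, {"ax": 0, "ay": 0.003, "az": 0, "dx": 0, "dy": 0, "dz": 8.9, "hand": 1}, {"ax": 0, "ay": 0.003, "az": 0, "dx": 0, "dy": 0, "dz": 8.9, "hand": 1}, {"ax": 0, "ay": 0.003, "az": 0, "dx": 0, "dy": 0, "dz": 8.9, "hand": 1}, {"ax": 0, "ay": 0.003, "az": 0, "dx": 0, "dy": 0, "dz": 8.9, "hand": 1}])

```text
clock: 3.65
eef_pos: [539.6, 20.6, 43.0]
tool_rot: [-3.141, -0.007, -0.063]
force: [-1.3, -0.9, 8.1]
width: 14.3
gripper_force: 58.6
```

```bash
python3 -c "
from h import *
s=read_state();print(s['eef_pos'],s['tool_rot'],s['force'],s['width'],s['gripper_force'])"
```

```text
[539.55509651  20.56908456  43.03649801] [-3.14127219 -0.00657821 -0.06343813] [-1.34028411 -0.91856851  8.09416603] 14.296810634959309 58.55308413505554
```

Request:
send_rows(series=[{"ax": 0, "ay": 0, "az": 0, "dx": 0, "dy": 0, "dz": -0.5, "hand": 1}, {"ax": 0, "ay": 0, "az": 0, "dx": 0, "dy": 0, "dz": -1.2, "hand": 1}, {"ax": 0, "ay": 0, "az": 0, "dx": 0, "dy": 0, "dz": -2.0, "hand": 1}, {"ax": 0, "ay": 0, "az": 0, "dx": 0, "dy": 0, "dz": -2.8, "hand": 1}, {"ax": 0, "ay": 0, "az": 0, "dx": 0, "dy": -1, "dz": -3, "hand": 1}, {"ax": 0, "ay": 0, "az": 0, "dx": 0, "dy": -2.3, "dz": -3, "hand": 1}, {"ax": 0, "ay": 0, "az": 0, "dx": 0, "dy": -3.8, "dz": -3, "hand": 1}, {"ax": 0, "ay": 0, "az": 0, "dx": 0, "dy": -5, "dz": -3, "hand": 1}, {"ax": 0, "ay": 0, "az": 0, "dx": 0, "dy": -5, "dz": -3, "hand": 1}, {"ax": 0, "ay": 0, "az": 0, "dx": 0, "dy": -5, "dz": -3, "hand": 1}])

```text
clock: 4.65
eef_pos: [540.9, 71.1, 70.6]
tool_rot: [3.141, -0.002, -0.062]
force: [-0.1, -0.7, -0.7]
width: 14.2
gripper_force: 58.5
```

```bash
python3 -c "
from h import *
s=read_state();print(s['eef_pos'],s['tool_rot'],s['force'],s['width'],s['gripper_force'])
snap('scene','s3');d=snap('wrist','w4')
im=d['pixels'][150:350,150:400,::-1];cv2.imwrite('pics/w4b.png',cv2.convertScaleAbs(cv2.resize(im,None,fx=3,fy=3,interpolation=cv2.INTER_CUBIC),alpha=2.5))"
```

```text
[540.92004618  71.07302917  70.6075657 ] [ 3.14114330e+00 -2.39989839e-03 -6.18663452e-02] [-0.07056449 -0.73518849 -0.74754068] 14.1762762133623 58.465041518211365
```

View pics/w4b.png

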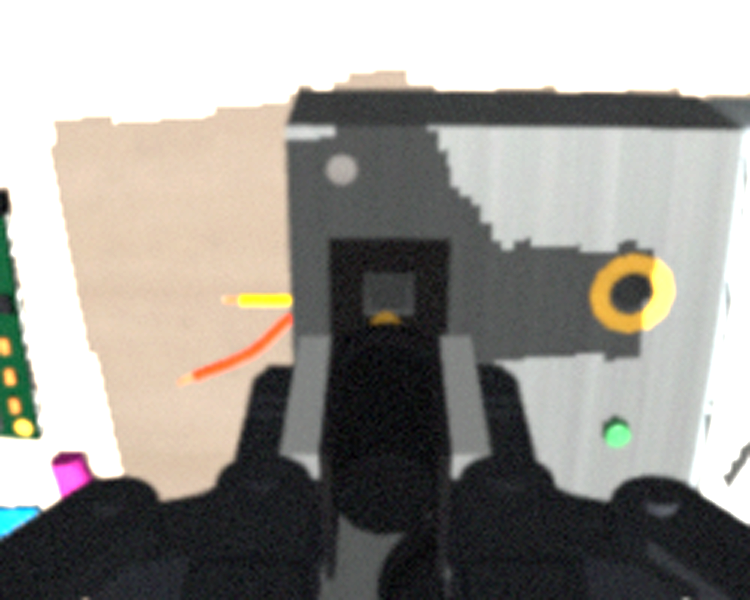

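```bash
python3 -c "
from h import *
d=load('w4');P=np.array([(388,293),(633,292)])/3+150
X=cast(d,P,35,True);print(X.round(2),np.linalg.norm(X[0]-X[1]))
print('tip pix',(proj(d,[[540.9,71.1,42.6],[542.9,70.5,42.6]],True)-150)*3)
print(tool([542.9,70.6,60],-.066))"
```

```text
[[542.05  69.49  35.  ]
 [538.52  19.31  35.  ]] 50.307201862221376
tip pix [[380.29640731 315.46989906]
 [382.7231999  306.06910072]]
(array([ 0.18, -0.09,  1.08]), array([ 0.001, -0.003,  0.002]))
```

```bash
python3 -c "
from h import *
for i in range(4):
    s=read_state();print(s['clock'],s['eef_pos'],s['tool_rot'],s['force'])
    if i<3: d=snap('wrist','w5')
g=d['pixels'][235:275,255:305]
hsv=cv2.cvtColor(g,cv2.COLOR_RGB2HSV)
m=(hsv[...,0]>10)&(hsv[...,0]<35)&(hsv[...,1]>120)&(hsv[...,2]>50)
v,u=np.where(m);print(np.c_[u+255,v+235].tolist())
"
```

```text
4.75 [541.03373056  69.85151156  70.75100101] [ 3.14077201e+00 -2.62179296e-03 -6.38837581e-02] [ 0.69023669  0.33050355 -1.05982622]
4.8 [541.08171552  69.66162409  70.79912979] [ 3.14085127e+00 -2.71031146e-03 -6.43419877e-02] [-0.34176125 -0.3934037   0.82624431]
4.85 [541.13930944  69.66593124  70.86612965] [ 3.14100341e+00 -2.83352139e-03 -6.45116792e-02] [ 0.50664266  0.56277871 -0.69162389]
4.9 [541.17934182  69.76118128  70.87965622] [ 3.14117569e+00 -2.91976383e-03 -6.44574575e-02] [ 0.57243671 -0.42590918 -0.34660986]
[[277, 254], [278, 254], [279, 254], [276, 255], [277, 255], [278, 255], [279, 255], [280, 255], [275, 256], [276, 256], [277, 256], [278, 256], [279, 256], [280, 256], [281, 256]]
```

```bash
python3 -c "
from h import *
d=load('w5')
print(cast(d,[(278.1,253.8)],42.9,True).round(2))
im=d['pixels'].max(2)
print(im[240:254:2,266:294])
"
```

```text
[[541.98  69.67  42.9 ]]
[[15 11 13 13 11 15 16 14 14 15 13 15 14 14 14 14 16 12 15 13 11 14 13 10
  12 13 10 11]
 [ 9 13 13 15 22 26 24 27 25 26 24 24 27 24 25 21 23 24 22 21 22 18 13 11
  13 12 11 13]
 [14 15 12 14 22 27 27 24 24 25 24 25 24 26 24 25 24 25 24 27 21 15 12 13
  13 15 13 16]
 [15 12 12 14 22 25 25 24 24 26 25 25 25 25 24 26 23 25 26 25 22 15 12 11
  13 10 14 13]
 [13 13 12 13 24 26 27 24 26 24 24 24 25 26 25 25 24 25 26 28 25 18 16 11
  11 13 15 11]
 [13 15 14 19 25 30 29 26 26 26 25 24 25 24 25 26 25 24 26 29 24 16 12 15
  12  7 14 13]
 [13  7 13 17 24 28 30 25 24 26 25 28 26 27 25 26 26 26 30 27 27 20 13 13
  10  9  7 11]]
```

Request:
send_rows(series=[{"ax": 0, "ay": 0, "az": 0, "dx": 0.16, "dy": -0.03, "dz": 0, "hand": 1}, {"ax": 0, "ay": 0, "az": 0, "dx": 0.16, "dy": -0.03, "dz": 0, "hand": 1}, {"ax": 0, "ay": 0, "az": 0, "dx": 0.16, "dy": -0.03, "dz": 0.3, "hand": 1}, {"ax": 0, "ay": 0, "az": 0, "dx": 0.16, "dy": -0.03, "dz": 0.6, "hand": 1}, {"ax": 0, "ay": 0, "az": 0, "dx": 0.16, "dy": -0.03, "dz": 0.9, "hand": 1}, {"ax": 0, "ay": 0, "az": 0, "dx": 0.16, "dy": -0.03, "dz": 1.2, "hand": 1}, {"ax": 0, "ay": 0, "az": 0, "dx": 0.16, "dy": -0.03, "dz": 1.2, "hand": 1}])

```text
clock: 5.6
eef_pos: [542.4, 70.6, 58.4]
tool_rot: [3.141, -0.002, -0.063]
force: [0.1, -0.0, -0.2]
width: 14.2
gripper_force: 58.5
```

```bash
python3 -c "
from h import *
s=read_state();print(s['clock'],s['eef_pos'],s['tool_rot'],s['force'],s['width'])
"
```

```text
5.6 [542.44351828  70.60405035  58.37695055] [ 3.14121035e+00 -2.01227017e-03 -6.32836359e-02] [ 0.1081743  -0.02362416 -0.16956135] 14.193337315131432
```

Request:
send_rows(series=[{"ax": 0, "ay": 0, "az": 0, "dx": 0, "dy": 0, "dz": 0.4, "hand": 1}, {"ax": 0, "ay": 0, "az": 0, "dx": 0, "dy": 0, "dz": 0.8, "hand": 1}, {"ax": 0, "ay": 0, "az": 0, "dx": 0, "dy": 0, "dz": 1.2, "hand": 1}, {"ax": 0, "ay": 0, "az": 0, "dx": 0, "dy": 0, "dz": 1.5, "hand": 1}, {"ax": 0, "ay": 0, "az": 0, "dx": 0, "dy": 0, "dz": 1.65, "hand": 1}, {"ax": 0, "ay": 0, "az": 0, "dx": 0, "dy": 0, "dz": 1.75, "hand": 1}, {"ax": 0, "ay": 0, "az": 0, "dx": 0, "dy": 0, "dz": 1.75, "hand": 1}])

```text
clock: 6.3
eef_pos: [542.8, 70.5, 43.0]
tool_rot: [-3.142, -0.003, -0.064]
force: [-3.7, -2.4, 16.1]
width: 14.2
gripper_force: 60.3
```

```bash
python3 -c "
from h import *
s=read_state();print(s['clock'],s['eef_pos'],s['tool_rot'],s['force'],s['width'])
"
```

```text
6.3 [542.78824404  70.54907968  42.96747783] [-3.14151879e+00 -3.06571238e-03 -6.35532350e-02] [-3.71421272 -2.37925188 16.09806611] 14.20241732894094
```

Request:
send_rows(series=[{"ax": 0, "ay": 0, "az": 0, "dx": 0, "dy": 0, "dz": 0, "hand": 0.5}, {"ax": 0, "ay": 0, "az": 0, "dx": 0, "dy": 0, "dz": 0, "hand": 0.5}, {"ax": 0, "ay": 0, "az": 0, "dx": 0, "dy": 0, "dz": -1, "hand": 0.5}, {"ax": 0, "ay": 0, "az": 0, "dx": 0, "dy": 0, "dz": -4, "hand": 0.5}, {"ax": 0, "ay": 0, "az": 0, "dx": 0, "dy": 0, "dz": -7, "hand": 0.5}, {"ax": 0, "ay": 0, "az": 0, "dx": -2, "dy": 3.5, "dz": -8, "hand": 0.5}, {"ax": 0, "ay": 0, "az": 0, "dx": -4, "dy": 7, "dz": -8, "hand": 0.5}, {"ax": 0, "ay": 0, "az": 0, "dx": -6.4, "dy": 11, "dz": -8, "hand": 0.5}, {"ax": 0, "ay": 0, "az": 0, "dx": -6.4, "dy": 11, "dz": -8, "hand": 0.5}, {"ax": 0, "ay": 0, "az": 0, "dx": -6.4, "dy": 11, "dz": -8, "hand": 0.5}])

```text
clock: 7.3
eef_pos: [471.8, -35.8, 121.8]
tool_rot: [-3.142, -0.004, -0.066]
force: [0.7, 0.7, 0.5]
width: 42.5
gripper_force: 0.0
```

```bash
python3 -c "
from h import *
s=read_state();print(s['clock'],s['eef_pos'],s['tool_rot'],s['force'],s['width'])
d=snap('wrist','w6')
im=d['pixels'][:,:,::-1];cv2.imwrite('pics/w6b.png',cv2.convertScaleAbs(cv2.resize(im,(800,600),interpolation=cv2.INTER_CUBIC),alpha=1.4))
s=read_state();print(s['clock'],s['eef_pos'])
"
```

```text
7.3 [471.77235369 -35.82074684 121.81786224] [-3.14151126 -0.00371287 -0.06581205] [0.73078602 0.72098076 0.48887254] 42.515723577715185
7.35 [472.64705625 -34.60813463 121.70316807]
```

View pics/w6b.png

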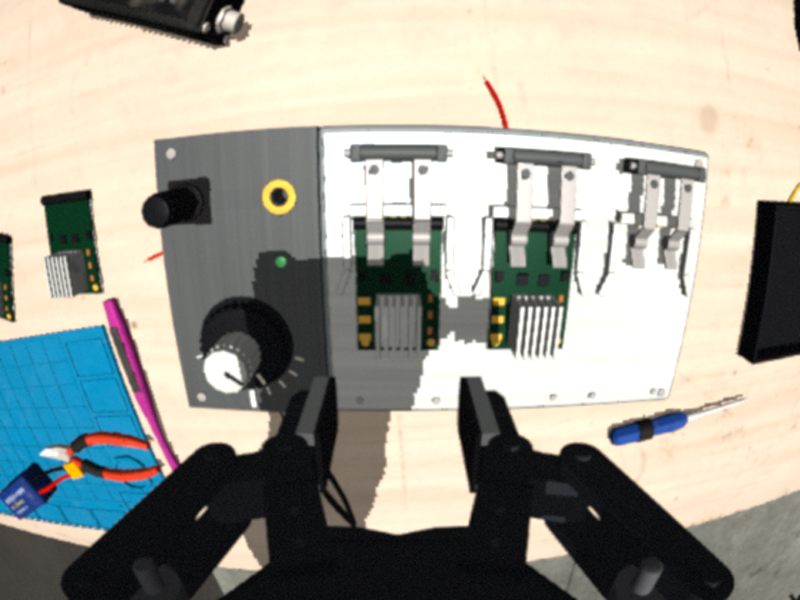

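The key now stands in the park socket at (180,203). The first board's heat sink at column 397 is centred between the fingers. I descend, grip and pull.

Request:
send_rows(series=[{"ax": 0, "ay": 0, "az": 0, "dx": 0, "dy": 0, "dz": 3, "hand": 0.5}, {"ax": 0, "ay": 0, "az": 0, "dx": 0, "dy": 0, "dz": 6, "hand": 0.5}, {"ax": 0, "ay": 0, "az": 0, "dx": 0, "dy": 0, "dz": 8, "hand": 0.5}, {"ax": 0, "ay": 0, "az": 0, "dx": 0, "dy": 0, "dz": 8.1, "hand": 0.5}, {"ax": 0, "ay": 0, "az": 0, "dx": 0, "dy": 0, "dz": 8.1, "hand": 0.7}, {"ax": 0, "ay": 0, "az": 0, "dx": 0, "dy": 0, "dz": 8.1, "hand": 1}, {"ax": 0, "ay": 0, "az": 0, "dx": 0, "dy": 0, "dz": 8.1, "hand": 1}, {"ax": 0, "ay": 0, "az": 0, "dx": 0, "dy": 0, "dz": 8.1, "hand": 1}, {"ax": 0, "ay": 0, "az": 0, "dx": 0, "dy": 0, "dz": 8.1, "hand": 1}])

```text
clock: 8.25
eef_pos: [472.8, -34.6, 40.9]
tool_rot: [-3.141, -0.005, -0.063]
force: [0.5, 1.4, 2.5]
width: 20.9
gripper_force: 60.1
```

```bash
python3 -c "
from h import *
s=read_state();print(s['clock'],s['eef_pos'],s['tool_rot'],s['force'],s['width'],s['gripper_force'])
"
```

```text
8.25 [472.75470842 -34.59643169  40.89866597] [-3.14117116 -0.00459104 -0.06272883] [0.53954    1.42478899 2.53812576] 20.868571413035333 60.08576989173889
```

Request:
send_rows(series=[{"ax": 0, "ay": 0, "az": 0, "dx": -0.6, "dy": 0, "dz": 0, "hand": 1}, {"ax": 0, "ay": 0, "az": 0, "dx": -1.4, "dy": 0, "dz": 0, "hand": 1}, {"ax": 0, "ay": 0, "az": 0, "dx": -2.4, "dy": 0, "dz": 0, "hand": 1}, {"ax": 0, "ay": 0, "az": 0, "dx": -3.4, "dy": 0, "dz": 0, "hand": 1}, {"ax": 0, "ay": 0, "az": 0, "dx": -4.4, "dy": 0, "dz": 0, "hand": 1}, {"ax": 0, "ay": 0, "az": 0, "dx": -4.9, "dy": 0, "dz": 0, "hand": 1}, {"ax": 0, "ay": 0, "az": 0, "dx": -4.9, "dy": 0, "dz": -0.3, "hand": 1}, {"ax": 0, "ay": 0, "az": 0, "dx": -4.9, "dy": 0, "dz": -2.5, "hand": 1}, {"ax": 0, "ay": 0, "az": 0, "dx": -4.9, "dy": 0, "dz": -5.5, "hand": 1}, {"ax": 0, "ay": 0, "az": 0, "dx": -4.9, "dy": 0, "dz": -8, "hand": 1}])

```text
clock: 9.25
eef_pos: [421.2, -32.5, 121.0]
tool_rot: [3.14, 0.001, -0.064]
force: [1.0, -0.4, -0.9]
width: 20.8
gripper_force: 59.7
```

Request:
send_rows(series=[{"ax": 0, "ay": 0, "az": 0, "dx": 0.3, "dy": 2, "dz": 0, "hand": 1}, {"ax": 0, "ay": 0, "az": 0, "dx": 0.8, "dy": 6, "dz": 0, "hand": 1}, {"ax": 0, "ay": 0, "az": 0, "dx": 1.3, "dy": 10.5, "dz": 0, "hand": 1}, {"ax": 0, "ay": 0, "az": 0, "dx": 1.9, "dy": 15, "dz": 0, "hand": 1}, {"ax": 0, "ay": 0, "az": 0, "dx": 2.5, "dy": 20, "dz": 0, "hand": 1}, {"ax": 0, "ay": 0, "az": 0, "dx": 3.1, "dy": 25, "dz": 0, "hand": 1}, {"ax": 0, "ay": 0, "az": 0, "dx": 3.7, "dy": 30, "dz": 0, "hand": 1}, {"ax": 0, "ay": 0, "az": 0, "dx": 4.3, "dy": 34.5, "dz": 0, "hand": 1}, {"ax": 0, "ay": 0, "az": 0, "dx": 4.7, "dy": 37.5, "dz": 0, "hand": 1}, {"ax": 0, "ay": 0, "az": 0, "dx": 4.7, "dy": 37.5, "dz": 0, "hand": 1}])

```text
clock: 10.25
eef_pos: [442.7, -415.3, 120.3]
tool_rot: [3.136, 0.001, -0.071]
force: [-0.1, -0.1, -0.1]
width: 20.8
gripper_force: 59.8
```

```bash
python3 -c "
from h import *
s=read_state();print(s['clock'],s['eef_pos'],s['tool_rot'],s['force'],s['width'],s['gripper_force'])
d=snap('wrist','w7')
im=d['pixels'][:,:,::-1];cv2.imwrite('pics/w7b.png',cv2.convertScaleAbs(cv2.resize(im,(800,600),interpolation=cv2.INTER_CUBIC),alpha=1.4))
s=read_state();print(s['clock'],s['eef_pos'])
"
```

```text
10.25 [ 442.67572132 -415.3426924   120.26058412] [ 3.13561892e+00  8.86041966e-04 -7.09902661e-02] [-0.13477633 -0.12855883 -0.06021658] 20.759505361139095 59.756017327308655
10.3 [ 443.28156612 -411.5635537   119.75710582]
```

View pics/w7b.png

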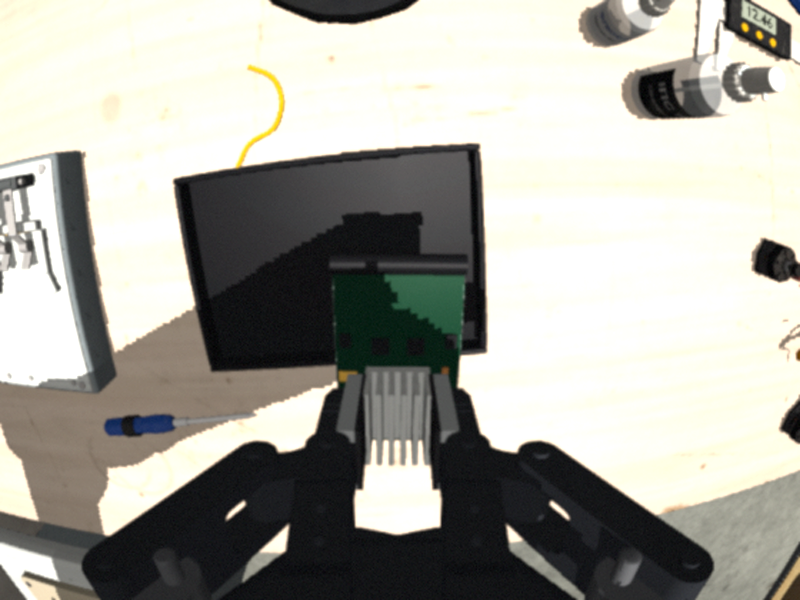

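The board is held level at (400,330). The tray rim corners are at about (176,180), (479,146), (486,351) and (213,370).

Run:
```python
from h import *
d=load("w7");X=cast(d,np.array([(176,180),(479,146),(486,351),(213,370)])*.7,20,True)[:,:2];print(X.round(1).tolist(),X.mean(0),np.linalg.norm(X-np.roll(X,1,0),axis=1).round(1))
print([np.arctan2(-(a-b)[0],(a-b)[1]).round(3) for a,b in((X[0],X[1]),(X[3],X[2]))])
print(read_state()['eef_pos'])
```

```text
[[524.9, -298.9], [526.4, -464.2], [410.7, -465.3], [408.6, -299.5]] [ 467.63153602 -381.96024535] [116.2 165.3 115.7 165.9]
[np.float64(0.009), np.float64(0.012)]
[ 443.28156612 -411.5635537   119.75710582]
```

Request:
send_rows(series=[{"ax": 0, "ay": 0, "az": 0, "dx": 0.6, "dy": 0.6, "dz": 2, "hand": 1}, {"ax": 0, "ay": 0, "az": 0, "dx": 0.6, "dy": 0.6, "dz": 5, "hand": 1}, {"ax": 0, "ay": 0, "az": 0, "dx": 0.6, "dy": 0.6, "dz": 8, "hand": 1}, {"ax": 0, "ay": 0, "az": 0, "dx": 0.6, "dy": 0.6, "dz": 10, "hand": 1}, {"ax": 0, "ay": 0, "az": 0, "dx": 0.6, "dy": 0.6, "dz": 10.9, "hand": 1}, {"ax": 0, "ay": 0, "az": 0, "dx": 0.6, "dy": 0.6, "dz": 10.9, "hand": 1}, {"ax": 0, "ay": 0, "az": 0, "dx": 0.6, "dy": 0.6, "dz": 10.9, "hand": 1}, {"ax": 0, "ay": 0, "az": 0, "dx": 0.6, "dy": 0.6, "dz": 10.9, "hand": 1}])

```text
clock: 11.1
eef_pos: [452.3, -415.0, 11.7]
tool_rot: [-3.142, -0.003, -0.063]
force: [-0.3, -0.7, -1.4]
width: 20.9
gripper_force: 60.6
```

```bash
python3 -c "
from h import *
s=read_state();print(s['clock'],s['eef_pos'],s['tool_rot'],s['force'],s['width'],s['gripper_force'])
"
```

```text
11.1 [ 452.26887402 -414.95709079   11.74849958] [-3.14155193e+00 -2.95252863e-03 -6.27908203e-02] [-0.32021062 -0.65567891 -1.35425218] 20.940770215327902 60.605506896972656
```

Request:
send_rows(series=[{"ax": 0, "ay": 0, "az": 0, "dx": 0, "dy": 0, "dz": 0.15, "hand": 1}, {"ax": 0, "ay": 0, "az": 0, "dx": 0, "dy": 0, "dz": 0.15, "hand": 0.65}, {"ax": 0, "ay": 0, "az": 0, "dx": 0, "dy": 0, "dz": 0.15, "hand": 0.65}, {"ax": 0, "ay": 0, "az": 0, "dx": 0, "dy": 0, "dz": -1, "hand": 0.65}, {"ax": 0, "ay": 0, "az": 0, "dx": 0, "dy": 0, "dz": -4, "hand": 0.65}, {"ax": 0, "ay": 0, "az": 0, "dx": 0, "dy": 0, "dz": -8, "hand": 0.6}, {"ax": 0, "ay": 0, "az": 0, "dx": 0, "dy": 0, "dz": -10.8, "hand": 0.5}])

```text
clock: 11.8
eef_pos: [452.0, -416.3, 122.3]
tool_rot: [3.14, -0.005, -0.064]
force: [0.6, -0.3, -0.5]
width: 42.5
gripper_force: 0.0
```

Request:
send_rows(series=[{"ax": 0, "ay": 0, "az": 0, "dx": -0.4, "dy": -4, "dz": 0, "hand": 0.5}, {"ax": 0, "ay": 0, "az": 0, "dx": -0.4, "dy": -9, "dz": 0, "hand": 0.5}, {"ax": 0, "ay": 0, "az": 0, "dx": -0.4, "dy": -14, "dz": 0, "hand": 0.5}, {"ax": 0, "ay": 0, "az": 0, "dx": -0.4, "dy": -19, "dz": 0, "hand": 0.5}, {"ax": 0, "ay": 0, "az": 0, "dx": -0.4, "dy": -24, "dz": 0, "hand": 0.5}, {"ax": 0, "ay": 0, "az": 0, "dx": -0.4, "dy": -28.5, "dz": 0, "hand": 0.5}, {"ax": 0, "ay": 0, "az": 0, "dx": -0.4, "dy": -31.1, "dz": 0, "hand": 0.5}, {"ax": 0, "ay": 0, "az": 0, "dx": -0.4, "dy": -31.1, "dz": 0, "hand": 0.5}, {"ax": 0, "ay": 0, "az": 0, "dx": -0.4, "dy": -31.1, "dz": 0, "hand": 0.5}, {"ax": 0, "ay": 0, "az": 0, "dx": -0.4, "dy": -31.1, "dz": 0, "hand": 0.5}])

```text
clock: 12.8
eef_pos: [467.7, -106.3, 119.8]
tool_rot: [3.141, -0.004, -0.065]
force: [0.9, -0.7, 0.2]
width: 42.7
gripper_force: 0.0
```

```bash
python3 -c "
from h import *
s=read_state();print(s['clock'],s['eef_pos'],s['tool_rot'],s['force'],s['width'],s['gripper_force'])
print(tool([468.2,-104.5,40.9],-.064))
d=snap('wrist','w8')
s=read_state();print(s['clock'],s['eef_pos'])
"
```

```text
12.8 [ 467.6744135  -106.29503004  119.8499643 ] [ 3.14058514 -0.00435065 -0.06505733] [ 0.8672536  -0.68867709  0.18275391] 42.666078609699156 0.0
(array([ 0.01, -0.19,  7.89]), array([ 0.001, -0.004, -0.001]))
12.85 [ 467.57435976 -106.47052612  119.73343526]
```

Request:
send_rows(series=[{"ax": 0, "ay": 0, "az": 0, "dx": 0, "dy": -0.18, "dz": 3, "hand": 0.5}, {"ax": 0, "ay": 0, "az": 0, "dx": 0, "dy": -0.18, "dz": 6, "hand": 0.5}, {"ax": 0, "ay": 0, "az": 0, "dx": 0, "dy": -0.18, "dz": 7.8, "hand": 0.5}, {"ax": 0, "ay": 0, "az": 0, "dx": 0, "dy": -0.18, "dz": 7.9, "hand": 0.5}, {"ax": 0, "ay": 0, "az": 0, "dx": 0, "dy": -0.18, "dz": 7.9, "hand": 0.7}, {"ax": 0, "ay": 0, "az": 0, "dx": 0, "dy": -0.18, "dz": 7.9, "hand": 1}, {"ax": 0, "ay": 0, "az": 0, "dx": 0, "dy": -0.18, "dz": 7.9, "hand": 1}, {"ax": 0, "ay": 0, "az": 0, "dx": 0, "dy": -0.18, "dz": 7.9, "hand": 1}, {"ax": 0, "ay": 0, "az": 0, "dx": 0, "dy": -0.18, "dz": 7.9, "hand": 1}])

```text
clock: 13.75
eef_pos: [468.0, -104.4, 41.1]
tool_rot: [3.14, -0.005, -0.064]
force: [-2.3, -4.4, 6.8]
width: 20.6
gripper_force: 60.0
```

Request:
send_rows(series=[{"ax": 0, "ay": 0, "az": 0, "dx": -0.6, "dy": 0, "dz": 0, "hand": 1}, {"ax": 0, "ay": 0, "az": 0, "dx": -1.4, "dy": 0, "dz": 0, "hand": 1}, {"ax": 0, "ay": 0, "az": 0, "dx": -2.4, "dy": 0, "dz": 0, "hand": 1}, {"ax": 0, "ay": 0, "az": 0, "dx": -3.4, "dy": 0, "dz": 0, "hand": 1}, {"ax": 0, "ay": 0, "az": 0, "dx": -4.4, "dy": 0, "dz": 0, "hand": 1}, {"ax": 0, "ay": 0, "az": 0, "dx": -4.9, "dy": 0, "dz": 0, "hand": 1}, {"ax": 0, "ay": 0, "az": 0, "dx": -4.9, "dy": 0, "dz": -0.3, "hand": 1}, {"ax": 0, "ay": 0, "az": 0, "dx": -4.9, "dy": 0, "dz": -2.5, "hand": 1}, {"ax": 0, "ay": 0, "az": 0, "dx": -4.9, "dy": 0, "dz": -5.5, "hand": 1}, {"ax": 0, "ay": 0, "az": 0, "dx": -4.9, "dy": 0, "dz": -8, "hand": 1}])

```text
clock: 14.75
eef_pos: [418.1, -98.9, 121.1]
tool_rot: [-3.14, -0.001, -0.062]
force: [1.0, 0.4, -0.6]
width: 20.7
gripper_force: 59.0
```

```bash
python3 -c "
from h import *
s=read_state();print(s['clock'],s['eef_pos'],s['tool_rot'],s['force'],s['width'],s['gripper_force'])
print(tool([450,-344,120],-.064))
"
```

```text
14.75 [418.10895867 -98.90740998 121.05395775] [-3.14036276e+00 -1.40401406e-03 -6.22488575e-02] [ 1.03208969  0.4346155  -0.55167296] 20.736038028484014 59.03945982456207
(array([ 4.71, 24.26,  0.08]), array([-0.001, -0.001,  0.002]))
```

Request:
send_rows(series=[{"ax": 0, "ay": 0, "az": 0, "dx": 0.4, "dy": 2, "dz": 0, "hand": 1}, {"ax": 0, "ay": 0, "az": 0, "dx": 1.1, "dy": 6, "dz": 0, "hand": 1}, {"ax": 0, "ay": 0, "az": 0, "dx": 2, "dy": 10.5, "dz": 0, "hand": 1}, {"ax": 0, "ay": 0, "az": 0, "dx": 2.9, "dy": 15, "dz": 0, "hand": 1}, {"ax": 0, "ay": 0, "az": 0, "dx": 3.8, "dy": 19.5, "dz": 0, "hand": 1}, {"ax": 0, "ay": 0, "az": 0, "dx": 4.4, "dy": 22.8, "dz": 0, "hand": 1}, {"ax": 0, "ay": 0, "az": 0, "dx": 4.7, "dy": 24.3, "dz": 0, "hand": 1}, {"ax": 0, "ay": 0, "az": 0, "dx": 4.7, "dy": 24.3, "dz": 0, "hand": 1}, {"ax": 0, "ay": 0, "az": 0, "dx": 4.7, "dy": 24.3, "dz": 0, "hand": 1}])

```text
clock: 15.65
eef_pos: [450.0, -342.8, 119.6]
tool_rot: [-3.138, -0.002, -0.062]
force: [-0.3, 0.3, 0.1]
width: 21.0
gripper_force: 59.0
```

Request:
send_rows(series=[{"ax": 0, "ay": 0, "az": 0, "dx": 0, "dy": 0, "dz": 2, "hand": 1}, {"ax": 0, "ay": 0, "az": 0, "dx": 0, "dy": 0, "dz": 5, "hand": 1}, {"ax": 0, "ay": 0, "az": 0, "dx": 0, "dy": 0, "dz": 8, "hand": 1}, {"ax": 0, "ay": 0, "az": 0, "dx": 0, "dy": 0, "dz": 10, "hand": 1}, {"ax": 0, "ay": 0, "az": 0, "dx": 0, "dy": 0, "dz": 10.9, "hand": 1}, {"ax": 0, "ay": 0, "az": 0, "dx": 0, "dy": 0, "dz": 10.9, "hand": 1}, {"ax": 0, "ay": 0, "az": 0, "dx": 0, "dy": 0, "dz": 10.9, "hand": 1}, {"ax": 0, "ay": 0, "az": 0, "dx": 0, "dy": 0, "dz": 10.9, "hand": 1}])

```text
clock: 16.45
eef_pos: [451.1, -344.7, 11.8]
tool_rot: [3.142, -0.004, -0.062]
force: [0.4, 0.2, -0.7]
width: 20.7
gripper_force: 60.2
```

```bash
python3 -c "
from h import *
s=read_state();print(s['clock'],s['eef_pos'],s['tool_rot'],s['force'],s['width'],s['gripper_force'])
"
```

```text
16.45 [ 451.09159628 -344.71327942   11.83843791] [ 3.14158896 -0.0037217  -0.06210952] [ 0.41148547  0.21715808 -0.68633056] 20.69992550076445 60.23187518119812
```

Request:
send_rows(series=[{"ax": 0, "ay": 0, "az": 0, "dx": 0, "dy": 0, "dz": 0.15, "hand": 1}, {"ax": 0, "ay": 0, "az": 0, "dx": 0, "dy": 0, "dz": 0.15, "hand": 0.65}, {"ax": 0, "ay": 0, "az": 0, "dx": 0, "dy": 0, "dz": 0.15, "hand": 0.65}, {"ax": 0, "ay": 0, "az": 0, "dx": 0, "dy": 0, "dz": -1, "hand": 0.65}, {"ax": 0, "ay": 0, "az": 0, "dx": 0, "dy": 0, "dz": -4, "hand": 0.65}, {"ax": 0, "ay": 0, "az": 0, "dx": 0, "dy": 0, "dz": -8, "hand": 0.6}, {"ax": 0, "ay": 0, "az": 0, "dx": 0, "dy": 0, "dz": -11.5, "hand": 0.5}])

```text
clock: 17.15
eef_pos: [450.0, -345.7, 128.5]
tool_rot: [3.141, -0.003, -0.064]
force: [0.7, 0.0, 0.5]
width: 42.6
gripper_force: 0.0
```

```bash
python3 -c "
from h import *
s=read_state();print(s['clock'],s['eef_pos'],s['force'],s['width'])
a=snap('wrist','w9')['pixels'];b=snap('top','t2')['pixels']
o=np.zeros((420,760,3),np.uint8);o[:,:560]=cv2.convertScaleAbs(a,alpha=1.4)
o[:200,560:]=cv2.convertScaleAbs(cv2.resize(b[170:240,330:400],(200,200)),alpha=2)
o[210:300,560:]=cv2.resize(b[165:245,140:320],(200,90))
cv2.imwrite('pics/w9b.png',o[:,:,::-1])"
```

```text
17.15 [ 449.95822536 -345.70350663  128.52907231] [0.72826984 0.0336894  0.50084922] 42.58663063280911
```

View pics/w9b.png

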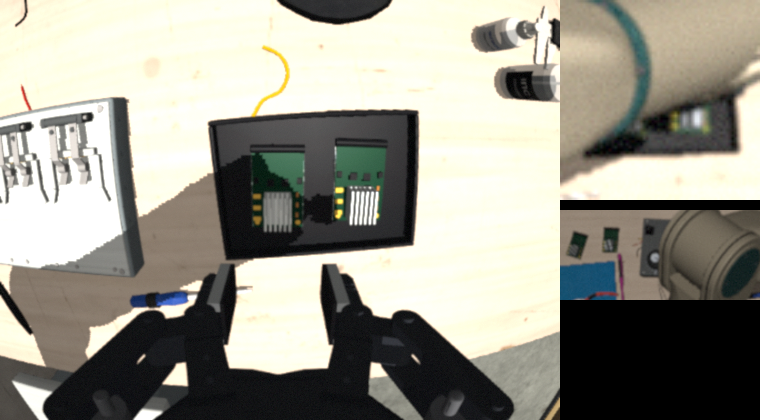

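Request:
send_rows(series=[{"ax": 0, "ay": 0, "az": 0, "dx": -0.6, "dy": -3, "dz": 0, "hand": 0.5}, {"ax": 0, "ay": 0, "az": 0, "dx": -1.2, "dy": -8, "dz": 0, "hand": 0.5}, {"ax": 0, "ay": 0, "az": 0, "dx": -1.7, "dy": -13, "dz": 0, "hand": 0.5}, {"ax": 0, "ay": 0, "az": 0, "dx": -2.1, "dy": -18, "dz": 0, "hand": 0.5}, {"ax": 0, "ay": 0, "az": 0, "dx": -2.5, "dy": -23, "dz": 0, "hand": 0.5}, {"ax": 0, "ay": 0, "az": 0, "dx": -2.9, "dy": -28, "dz": 0, "hand": 0.5}, {"ax": 0, "ay": 0, "az": 0, "dx": -3.2, "dy": -33, "dz": 0, "hand": 0.5}, {"ax": 0, "ay": 0, "az": 0, "dx": -3.5, "dy": -38, "dz": 0, "hand": 0.5}, {"ax": 0, "ay": 0, "az": 0, "dx": -3.8, "dy": -42, "dz": 0, "hand": 0.5}, {"ax": 0, "ay": 0, "az": 0, "dx": -3.8, "dy": -44.3, "dz": 0, "hand": 0.5}])

```text
clock: 18.25
eef_pos: [439.1, 103.3, 126.0]
tool_rot: [-3.14, -0.002, -0.058]
force: [0.4, -0.2, -0.5]
width: 42.8
gripper_force: 0.0
```

Both tested boards lie flat in the tray, at (278,195) and (360,185). Next I find the new boards by their green mask.

```bash
cat >> h.py <<'E'
def boards(f,z,vmin=25,amin=150):
    d=load(f);h=cv2.cvtColor(d["pixels"],cv2.COLOR_RGB2HSV)
    m=((h[...,0]>50)&(h[...,0]<90)&(h[...,1]>90)&(h[...,2]>vmin)).astype(np.uint8)
    m=cv2.morphologyEx(m,cv2.MORPH_CLOSE,np.ones((3,3)))
    for c in cv2.findContours(m,cv2.RETR_EXTERNAL,cv2.CHAIN_APPROX_NONE)[0]:
        if cv2.contourArea(c)<amin: continue
        X=cast(d,c[:,0],z,True)[:,:2].astype(np.float32)
        r=cv2.minAreaRect(X);print("pix",c[:,0].mean(0).round(),"rect",np.round(r[0],1),np.round(r[1],1),"ang",round(r[2],1))
        b=cv2.boxPoints(r);print("   box",b.round(1).tolist())
E
python3 - <<'E'
from h import *
snap("wrist","w10");s=read_state();print(s['eef_pos'],s['tool_rot'])
boards("w10",4)
E
```

```text
[439.57009746 106.25303198 125.69816869] [-3.13815869e+00 -1.27346153e-03 -5.47328896e-02]
pix [ 87. 141.] rect [509.3 280.5] [41.2 62.5] ang 72.7
   box [[473.29998779296875, 270.1000061035156], [533.0, 251.5], [545.2000122070312, 290.8999938964844], [485.6000061035156, 309.5]]
pix [179. 110.] rect [522.6 184.7] [41.  62.8] ang 86.1
   box [[489.8999938964844, 166.39999389648438], [552.5, 162.10000610351562], [555.2999877929688, 203.0], [492.70001220703125, 207.3000030517578]]
```

Request:
send_rows(series=[{"ax": 0, "ay": 0, "az": 0, "dx": 2, "dy": -3, "dz": 0, "hand": 0.55}, {"ax": 0, "ay": 0, "az": 0, "dx": 4.5, "dy": -6, "dz": 1, "hand": 0.55}, {"ax": 0, "ay": 0, "az": 0, "dx": 6.4, "dy": -8.4, "dz": 3, "hand": 0.55}, {"ax": 0, "ay": 0, "az": 0, "dx": 6.4, "dy": -8.4, "dz": 5, "hand": 0.55}, {"ax": 0, "ay": 0, "az": 0, "dx": 6.4, "dy": -8.4, "dz": 6, "hand": 0.55}, {"ax": 0, "ay": 0, "az": 0, "dx": 6.4, "dy": -8.4, "dz": 6, "hand": 0.55}, {"ax": 0, "ay": 0, "az": 0, "dx": 6.4, "dy": -8.4, "dz": 6, "hand": 0.55}])

```text
clock: 19.0
eef_pos: [509.5, 177.8, 66.9]
tool_rot: [3.141, -0.003, -0.065]
force: [-0.4, -0.4, 0.1]
width: 38.2
gripper_force: 0.0
```

Run:
```python
from h import *
s=read_state();print(s['eef_pos'],s['tool_rot'],s['width'])
snap("wrist","w11");s=read_state();print(s['eef_pos'],s['tool_rot'])
boards("w11",4);print(tool([509,187,6.3],-.0685))
```

```text
[509.47838529 177.80645442  66.86053065] [ 3.14121838e+00 -2.98496644e-03 -6.49744026e-02] 38.23998829301033
[509.86042981 178.05289095  67.22361969] [-3.14142991 -0.00387502 -0.06485854]
pix [145. 236.] rect [509.5 280.9] [41.3 63. ] ang 73.3
   box [[473.3999938964844, 270.20001220703125], [533.7999877929688, 252.10000610351562], [545.7000122070312, 291.70001220703125], [485.29998779296875, 309.79998779296875]]
pix [268. 180.] rect [543.8 183.9] [40.8 20.8] ang 84.6
   box [[531.5, 164.60000610351562], [552.2000122070312, 162.60000610351562], [556.0999755859375, 203.3000030517578], [535.4000244140625, 205.1999969482422]]
(array([-0.17, -0.89,  6.09]), array([-0.   , -0.004,  0.004]))
```

Request:
send_rows(series=[{"ax": 0, "ay": 0, "az": 0, "dx": -0.1, "dy": -0.9, "dz": 0, "hand": 0.55}, {"ax": 0, "ay": 0, "az": 0, "dx": -0.1, "dy": -0.9, "dz": 2, "hand": 0.55}, {"ax": 0, "ay": 0, "az": 0, "dx": -0.1, "dy": -0.9, "dz": 4, "hand": 0.55}, {"ax": 0, "ay": 0, "az": 0, "dx": -0.1, "dy": -0.9, "dz": 6, "hand": 0.55}, {"ax": 0, "ay": 0, "az": 0, "dx": -0.1, "dy": -0.9, "dz": 6.1, "hand": 0.55}, {"ax": 0, "ay": 0, "az": 0, "dx": -0.1, "dy": -0.9, "dz": 6.1, "hand": 1}, {"ax": 0, "ay": 0, "az": 0, "dx": -0.1, "dy": -0.9, "dz": 6.1, "hand": 1}, {"ax": 0, "ay": 0, "az": 0, "dx": -0.1, "dy": -0.9, "dz": 6.1, "hand": 1}, {"ax": 0, "ay": 0, "az": 0, "dx": -0.1, "dy": -0.9, "dz": 6.1, "hand": 1}])

```text
clock: 19.95
eef_pos: [510.0, 188.3, 6.3]
tool_rot: [-3.141, -0.005, -0.063]
force: [-0.8, 0.3, 5.3]
width: 20.5
gripper_force: 60.4
```

Run:
```python
from h import *
s=read_state();print(s['eef_pos'],s['tool_rot'],s['width'],s['gripper_force'],s['force'])
```

```text
[509.9975076  188.3050783    6.27305088] [-3.14078943 -0.00453115 -0.06308962] 20.52975857959259 60.413421392440796 [-0.75939487  0.28138286  5.2854121 ]
```

Request:
send_rows(series=[{"ax": 0, "ay": 0, "az": 0, "dx": 0, "dy": 0, "dz": -1, "hand": 1}, {"ax": 0, "ay": 0, "az": 0, "dx": 0, "dy": 0, "dz": -4, "hand": 1}, {"ax": 0, "ay": 0, "az": 0, "dx": -1, "dy": 0, "dz": -8, "hand": 1}, {"ax": 0, "ay": 0, "az": 0, "dx": -3, "dy": 2, "dz": -12.4, "hand": 1}, {"ax": 0, "ay": 0, "az": 0, "dx": -4.5, "dy": 6, "dz": -12.4, "hand": 1}, {"ax": 0, "ay": 0, "az": 0, "dx": -5.8, "dy": 10.5, "dz": -12.4, "hand": 1}, {"ax": 0, "ay": 0, "az": 0, "dx": -6.8, "dy": 15, "dz": -12.4, "hand": 1}, {"ax": 0, "ay": 0, "az": 0, "dx": -6.8, "dy": 19.5, "dz": -12.4, "hand": 1}, {"ax": 0, "ay": 0, "az": 0, "dx": -6.8, "dy": 22.5, "dz": -12.4, "hand": 1}, {"ax": 0, "ay": 0, "az": 0, "dx": -6.8, "dy": 22.5, "dz": -12.4, "hand": 1}])

```text
clock: 20.95
eef_pos: [426.8, -37.1, 130.4]
tool_rot: [3.14, -0.006, -0.072]
force: [0.1, 0.6, 0.1]
width: 20.6
gripper_force: 59.7
```

Request:
send_rows(series=[{"ax": 0, "ay": 0, "az": 0, "dx": 0, "dy": 0, "dz": 0, "hand": 1}, {"ax": 0, "ay": 0, "az": 0, "dx": 0, "dy": 0, "dz": 0, "hand": 1}, {"ax": 0, "ay": 0, "az": 0, "dx": 0, "dy": 0, "dz": 0, "hand": 1}])

```text
clock: 21.25
eef_pos: [427.0, -30.8, 129.1]
tool_rot: [-3.141, -0.003, -0.061]
force: [-0.7, 0.2, -0.9]
width: 20.8
gripper_force: 59.7
```

Run:
```python
from h import *
s=read_state();print(s['eef_pos'],s['tool_rot'],s['width'],s['gripper_force'],s['force'])
print(tool([427.8,-31.7,45],-.066))
d=snap("wrist","w12")
cv2.imwrite('pics/w12b.png',cv2.convertScaleAbs(cv2.resize(d['pixels'][:,:,::-1],(800,600),interpolation=cv2.INTER_CUBIC),alpha=1.4))
```

```text
[426.96665162 -30.8164461  129.08233462] [-3.14097713e+00 -2.72024580e-03 -6.05570872e-02] 20.83639330387374 59.744439125061035 [-0.70656417  0.21185237 -0.86549255]
(array([0.07, 0.09, 8.41]), array([-0.001, -0.003,  0.005]))
```

View pics/w12b.png

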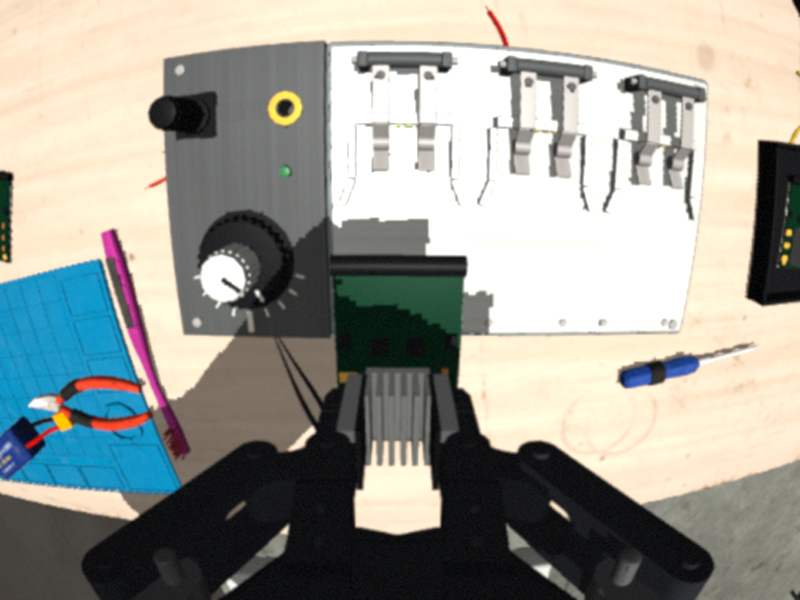

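Run:
```python
from h import *
d=load("w12");g=d["pixels"].max(2).astype(int)
for r in (85,90,95,108,112): print(r,g[r,240:330].tolist())
r=183;print(r,g[r,222:336].tolist())
s=read_state();print(s['eef_pos'],s['tool_rot'])
```

```text
85 [214, 215, 213, 212, 210, 209, 209, 201, 184, 191, 196, 195, 196, 194, 194, 193, 191, 192, 189, 178, 163, 157, 158, 164, 166, 166, 167, 168, 169, 168, 164, 150, 147, 181, 193, 193, 193, 195, 197, 198, 199, 199, 199, 199, 200, 201, 202, 201, 201, 202, 200, 186, 149, 133, 157, 173, 175, 178, 179, 180, 181, 181, 181, 180, 174, 175, 204, 213, 213, 214, 213, 214, 213, 214, 214, 208, 190, 200, 207, 207, 209, 208, 209, 208, 208, 207, 209, 208, 207, 208]
90 [213, 212, 206, 193, 198, 210, 214, 204, 163, 158, 198, 211, 213, 212, 212, 212, 211, 212, 210, 202, 165, 126, 111, 107, 108, 109, 109, 110, 108, 106, 107, 120, 159, 199, 209, 210, 208, 204, 200, 200, 205, 208, 207, 202, 199, 198, 198, 198, 201, 205, 201, 172, 115, 95, 106, 107, 107, 107, 109, 110, 108, 107, 107, 112, 142, 191, 205, 205, 206, 206, 204, 205, 204, 204, 194, 160, 155, 194, 213, 208, 198, 182, 196, 201, 202, 202, 201, 202, 203, 202]
95 [214, 212, 205, 187, 198, 210, 216, 207, 165, 153, 198, 212, 213, 213, 213, 213, 212, 213, 211, 203, 170, 132, 118, 114, 115, 115, 115, 115, 113, 111, 112, 118, 154, 199, 212, 212, 213, 213,
[... 1030 characters left out ...]
 145, 150, 175, 199, 205, 205, 205, 204, 205, 204, 203, 188, 130, 90, 142, 206, 221, 215, 191, 172, 192, 201, 201, 201, 200, 200, 201, 201]
183 [36, 34, 34, 36, 36, 36, 32, 27, 35, 29, 23, 25, 25, 25, 21, 25, 23, 25, 26, 23, 26, 23, 25, 27, 25, 27, 25, 23, 25, 26, 26, 25, 23, 25, 24, 25, 25, 25, 24, 27, 25, 25, 26, 23, 24, 24, 25, 25, 23, 25, 26, 21, 25, 24, 24, 24, 25, 26, 25, 24, 25, 24, 24, 25, 23, 25, 23, 24, 26, 22, 24, 24, 24, 24, 23, 23, 25, 24, 25, 25, 26, 24, 25, 23, 23, 22, 23, 22, 24, 22, 22, 25, 22, 23, 23, 24, 23, 23, 24, 22, 22, 22, 23, 29, 75, 141, 185, 194, 195, 196, 196, 195, 195, 194]
[426.97138644 -30.96606805 129.04547148] [-3.14120450e+00 -2.73586677e-03 -6.07011574e-02]
```

Run:
```python
from h import *
d=load("w12");g=d["pixels"]
print(g[183,224:240].tolist()); print(g[200,224:240,1].tolist(),g[200,318:334,1].tolist())
A=cast(d,[(281.9,93)],38,True)[0];B=cast(d,[(231.9,200),(323.5,200)],127,True);print(A,B,np.linalg.norm(B[0]-B[1]))
th=-.066;ey=np.array([-np.sin(th),np.cos(th)]);print("lat bay",A[:2]@ey,"lat board",B.mean(0)[:2]@ey)
```

```text
[[34, 34, 34], [36, 36, 35], [36, 36, 36], [36, 35, 36], [31, 31, 32], [26, 27, 27], [32, 34, 35], [28, 29, 29], [22, 22, 23], [25, 22, 23], [24, 25, 25], [23, 23, 25], [20, 21, 21], [24, 23, 25], [21, 19, 23], [22, 23, 25]]
[33, 35, 35, 35, 35, 29, 37, 49, 49, 34, 27, 37, 51, 55, 55, 56] [61, 62, 62, 61, 62, 79, 130, 180, 195, 197, 197, 196, 198, 197, 197, 198]
[519.62232015 -39.07291998  38.        ] [[469.45408403 -11.78900854 127.        ]
 [466.85688954 -54.29687439 127.        ]] 42.58713512052317
lat bay -4.717669716318568 lat board -2.095165185393892
```

Request:
send_rows(series=[{"ax": 0, "ay": 0, "az": 0, "dx": 0, "dy": 0.12, "dz": 3, "hand": 1}, {"ax": 0, "ay": 0, "az": 0, "dx": 0, "dy": 0.12, "dz": 6, "hand": 1}, {"ax": 0, "ay": 0, "az": 0, "dx": 0, "dy": 0.12, "dz": 8, "hand": 1}, {"ax": 0, "ay": 0, "az": 0, "dx": 0, "dy": 0.12, "dz": 8.7, "hand": 1}, {"ax": 0, "ay": 0, "az": 0, "dx": 0, "dy": 0.12, "dz": 8.7, "hand": 1}, {"ax": 0, "ay": 0, "az": 0, "dx": 0, "dy": 0.12, "dz": 8.7, "hand": 1}, {"ax": 0, "ay": 0, "az": 0, "dx": 0, "dy": 0.12, "dz": 8.7, "hand": 1}])

```text
clock: 22.0
eef_pos: [427.6, -33.2, 42.5]
tool_rot: [3.141, -0.004, -0.062]
force: [-0.2, 0.0, -0.9]
width: 20.6
gripper_force: 59.7
```

Run:
```python
from h import *
s=read_state();print(s['eef_pos'],s['tool_rot'],s['width'],s['gripper_force'],s['force'])
print(tool([472.75,-34.6,41.2],-.066))
```

```text
[427.55938745 -33.19711343  42.46588268] [ 3.14148465 -0.00391338 -0.06234426] 20.58547924674007 59.742422103881836 [-0.15310931  0.02802562 -0.8868579 ]
(array([ 4.52, -0.14,  0.14]), array([ 0.   , -0.004,  0.004]))
```

Request:
send_rows(series=[{"ax": 0, "ay": 0, "az": 0, "dx": 0, "dy": 0, "dz": 0.12, "hand": 1}, {"ax": 0, "ay": 0, "az": 0, "dx": 0.5, "dy": 0, "dz": 0.12, "hand": 1}, {"ax": 0, "ay": 0, "az": 0, "dx": 1.1, "dy": 0, "dz": 0.12, "hand": 1}, {"ax": 0, "ay": 0, "az": 0, "dx": 1.7, "dy": 0, "dz": 0.12, "hand": 1}, {"ax": 0, "ay": 0, "az": 0, "dx": 2.3, "dy": 0, "dz": 0.12, "hand": 1}, {"ax": 0, "ay": 0, "az": 0, "dx": 2.3, "dy": 0, "dz": 0.12, "hand": 1}])

```text
clock: 22.6
eef_pos: [451.9, -35.1, 41.2]
tool_rot: [3.141, -0.005, -0.063]
force: [1.0, 0.5, 4.4]
width: 20.4
gripper_force: 60.4
```

Run:
```python
from h import *
s=read_state();print(s['eef_pos'],s['tool_rot'],s['width'],s['gripper_force'],s['force'])
print(tool([472.75,-34.6,41.2],-.066))
```

```text
[451.89541263 -35.0658978   41.24983144] [ 3.14104818 -0.00543773 -0.06264014] 20.425475887432007 60.37400007247925 [1.01272377 0.49885127 4.36246285]
(array([ 2.08, -0.18,  0.02]), array([ 0.001, -0.005,  0.003]))
```

Request:
send_rows(series=[{"ax": 0, "ay": 0, "az": 0, "dx": 0.4, "dy": -0.08, "dz": 0, "hand": 1}, {"ax": 0, "ay": 0, "az": 0, "dx": 0.8, "dy": -0.08, "dz": 0, "hand": 1}, {"ax": 0, "ay": 0, "az": 0, "dx": 1.2, "dy": -0.08, "dz": 0, "hand": 1}, {"ax": 0, "ay": 0, "az": 0, "dx": 1.5, "dy": -0.08, "dz": 0, "hand": 1}, {"ax": 0, "ay": 0, "az": 0, "dx": 1.8, "dy": -0.08, "dz": 0, "hand": 1}, {"ax": 0, "ay": 0, "az": 0, "dx": 1.8, "dy": -0.08, "dz": 0, "hand": 1}])

```text
clock: 23.2
eef_pos: [466.5, -35.0, 41.2]
tool_rot: [-3.141, -0.0, -0.063]
force: [-5.0, 1.2, 9.3]
width: 20.6
gripper_force: 61.1
```

Run:
```python
from h import *
s=read_state();print(s['eef_pos'],s['tool_rot'],s['width'],s['gripper_force'],s['force'])
print(tool([472.75,-34.6,41.2],-.066))
```

```text
[466.46181054 -35.01454172  41.23963245] [-3.14064960e+00 -3.83220134e-04 -6.33516628e-02] 20.552693347767022 61.07100963592529 [-4.97043238  1.24245003  9.32883206]
(array([ 0.62, -0.08,  0.  ]), array([-0.001, -0.   ,  0.003]))
```

Request:
send_rows(series=[{"ax": 0, "ay": 0, "az": 0, "dx": 0.2, "dy": 0, "dz": 0, "hand": 1}, {"ax": 0, "ay": 0, "az": 0, "dx": 0.4, "dy": 0, "dz": 0, "hand": 1}, {"ax": 0, "ay": 0, "az": 0, "dx": 0.5, "dy": 0, "dz": 0, "hand": 1}, {"ax": 0, "ay": 0, "az": 0, "dx": 0.5, "dy": 0, "dz": 0, "hand": 1}, {"ax": 0, "ay": 0, "az": 0, "dx": 0.5, "dy": 0, "dz": 0, "hand": 1}])

```text
clock: 23.7
eef_pos: [473.2, -35.6, 41.3]
tool_rot: [-3.142, -0.003, -0.063]
force: [-1.1, 0.3, 6.6]
width: 20.8
gripper_force: 60.5
```

Run:
```python
from h import *
s=read_state();print(s['eef_pos'],s['tool_rot'],s['width'],s['gripper_force'],s['force'])
print(tool([472.75,-34.6,41.2],-.066))
```

```text
[473.18626635 -35.62310529  41.2517553 ] [-3.14152926 -0.0033132  -0.06318597] 20.80028271189702 60.5479896068573 [-1.13452199  0.30627325  6.59180394]
(array([-0.05, -0.1 ,  0.01]), array([-0.   , -0.003,  0.003]))
```

Request:
send_rows(series=[{"ax": 0, "ay": 0, "az": 0, "dx": 0.1, "dy": -0.05, "dz": 0, "hand": 1}, {"ax": 0, "ay": 0, "az": 0, "dx": 0.2, "dy": -0.05, "dz": 0, "hand": 1}, {"ax": 0, "ay": 0, "az": 0, "dx": 0.3, "dy": -0.05, "dz": 0, "hand": 1}, {"ax": 0, "ay": 0, "az": 0, "dx": 0.3, "dy": -0.05, "dz": 0, "hand": 1}])

```text
clock: 24.1
eef_pos: [473.2, -35.6, 41.2]
tool_rot: [-3.141, 0.001, -0.064]
force: [-7.0, -1.8, 11.7]
width: 20.5
gripper_force: 61.4
```

Run:
```python
from h import *
s=read_state();print(s['eef_pos'],s['tool_rot'],s['width'],s['gripper_force'],s['force'])
d=snap("wrist","w13")
```

```text
[473.19162869 -35.60825016  41.22634859] [-3.14109294e+00  1.37773302e-03 -6.39869018e-02] 20.539572640013333 61.375651359558105 [-7.0422333  -1.77677567 11.70284214]
```

Request:
send_rows(series=[{"ax": 0, "ay": 0, "az": 0, "dx": -0.25, "dy": 0, "dz": 0, "hand": 1}, {"ax": 0, "ay": 0, "az": 0, "dx": -0.25, "dy": 0, "dz": 0, "hand": 0.6}, {"ax": 0, "ay": 0, "az": 0, "dx": -0.25, "dy": 0, "dz": 0, "hand": 0.55}, {"ax": 0, "ay": 0, "az": 0, "dx": -0.25, "dy": 0, "dz": -1, "hand": 0.55}, {"ax": 0, "ay": 0, "az": 0, "dx": -0.25, "dy": 0, "dz": -4, "hand": 0.55}, {"ax": 0, "ay": 0, "az": 0, "dx": -0.25, "dy": 0, "dz": -8, "hand": 0.55}, {"ax": 0, "ay": 0, "az": 0, "dx": -0.25, "dy": 0, "dz": -9, "hand": 0.55}])

```text
clock: 24.85
eef_pos: [475.1, -35.8, 134.4]
tool_rot: [3.141, -0.008, -0.063]
force: [1.2, -0.7, -0.3]
width: 38.4
gripper_force: 0.0
```

Run:
```python
from h import *
d=snap("wrist","w14")
cv2.imwrite('pics/w14b.png',cv2.convertScaleAbs(cv2.resize(d['pixels'][60:300,60:460,::-1],(800,480),interpolation=cv2.INTER_CUBIC),alpha=1.4))
boards("w14",39);s=read_state();print(s['eef_pos'])
```

```text
pix [550. 187.] rect [ 488.5 -308.6] [34.6 28.8] ang 87.4
   box [[473.29998779296875, -325.29998779296875], [502.1000061035156, -326.6000061035156], [503.70001220703125, -292.0], [474.8999938964844, -290.70001220703125]]
pix [292. 180.] rect [501.2 -44.9] [25.5 32.6] ang 86.4
   box [[484.1000061035156, -56.599998474121094], [516.5999755859375, -58.70000076293945], [518.2000122070312, -33.20000076293945], [485.70001220703125, -31.200000762939453]]
pix [  3. 174.] rect [536.1 231.4] [10.1 48.1] ang 71.7
   box [[511.70001220703125, 234.10000610351562], [557.2999877929688, 219.0], [560.5, 228.60000610351562], [514.7999877929688, 243.6999969482422]]
[475.26599406 -35.40866716 134.33584291]
```

View pics/w14b.png

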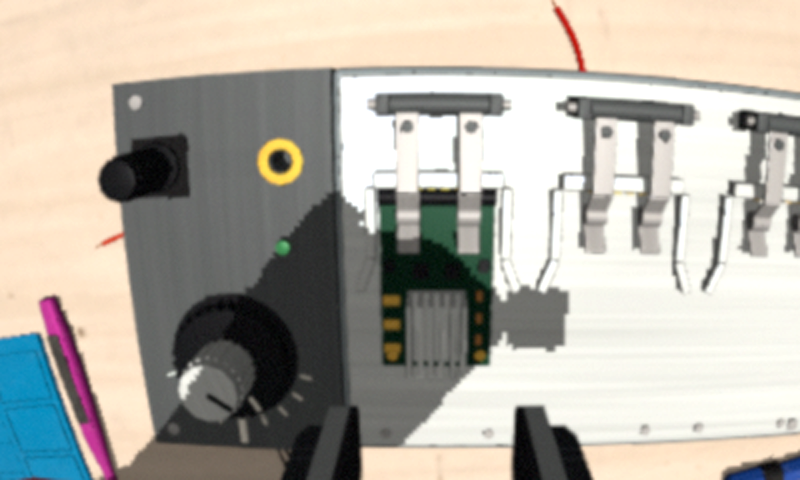

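Request:
send_rows(series=[{"ax": 0, "ay": 0, "az": 0, "dx": -1, "dy": -3, "dz": 0, "hand": 0.55}, {"ax": 0, "ay": 0, "az": 0, "dx": -2, "dy": -7.5, "dz": 0, "hand": 0.55}, {"ax": 0, "ay": 0, "az": 0, "dx": -3, "dy": -12, "dz": 0, "hand": 0.55}, {"ax": 0, "ay": 0, "az": 0, "dx": -3.8, "dy": -17, "dz": 0, "hand": 0.55}, {"ax": 0, "ay": 0, "az": 0, "dx": -3.8, "dy": -21, "dz": 0, "hand": 0.55}, {"ax": 0, "ay": 0, "az": 0, "dx": -3.8, "dy": -24, "dz": 0, "hand": 0.55}, {"ax": 0, "ay": 0, "az": 0, "dx": -3.8, "dy": -24, "dz": 0, "hand": 0.55}, {"ax": 0, "ay": 0, "az": 0, "dx": -3.8, "dy": -24, "dz": 0, "hand": 0.55}])

```text
clock: 25.7
eef_pos: [449.9, 207.1, 130.2]
tool_rot: [3.14, -0.002, -0.061]
force: [-0.6, -0.2, -0.2]
width: 38.6
gripper_force: 0.0
```

Run:
```python
from h import *
s=read_state();print(s['eef_pos'],s['tool_rot'])
d=snap("wrist","w15");boards("w15",4);s=read_state();print(s['eef_pos'],s['tool_rot'])
```

```text
[449.86417513 207.10144087 130.21870716] [ 3.14048342e+00 -2.00109643e-03 -6.12106422e-02]
pix [536. 149.] rect [495.4 -72.1] [48.9 38.9] ang 85.9
   box [[474.20001220703125, -95.0999984741211], [513.0999755859375, -97.9000015258789], [516.5999755859375, -49.099998474121094], [477.70001220703125, -46.29999923706055]]
pix [182. 110.] rect [534.4 288.3] [41.1 63.4] ang 71.1
   box [[497.79998779296875, 279.1000061035156], [557.7999877929688, 258.5], [571.0999755859375, 297.3999938964844], [511.1000061035156, 318.0]]
[450.05761732 205.98302904 130.46276688] [ 3.14037462e+00 -2.20237304e-03 -6.35359540e-02]
```

The first new board is home in bay0, with its connector against the stop and the clips behind it, at (437,270). The second new board was knocked to about (534,288) mm with yaw −0.33. I approach it low along its axis so the gripper stays clear of the hood.

Request:
send_rows(series=[{"ax": 0, "ay": 0, "az": 0.1, "dx": 0.8, "dy": -4, "dz": 0, "hand": 0.55}, {"ax": 0, "ay": 0, "az": 0.2, "dx": 1.4, "dy": -8, "dz": 2, "hand": 0.55}, {"ax": 0, "ay": 0, "az": 0.267, "dx": 1.7, "dy": -10.6, "dz": 5, "hand": 0.55}, {"ax": 0, "ay": 0, "az": 0.267, "dx": 1.7, "dy": -10.6, "dz": 7, "hand": 0.55}, {"ax": 0, "ay": 0, "az": 0.267, "dx": 1.7, "dy": -10.6, "dz": 7, "hand": 0.55}, {"ax": 0, "ay": 0, "az": 0.267, "dx": 1.7, "dy": -10.6, "dz": 7, "hand": 0.55}, {"ax": 0, "ay": 0, "az": 0.267, "dx": 1.7, "dy": -10.6, "dz": 7, "hand": 0.55}])

```text
clock: 26.45
eef_pos: [475.6, 310.0, 62.4]
tool_rot: [-3.14, -0.004, -0.333]
force: [-0.0, -0.5, 0.3]
width: 38.3
gripper_force: 0.0
```

Run:
```python
from h import *
d=snap("wrist","w16");boards("w16",4);s=read_state();print(s['eef_pos'],s['tool_rot'])
print(tool([521.3,294.2,30],-.331))
```

```text
pix [ 23. 324.] rect [461.4 597.4] [13.2 45.4] ang 10.5
   box [[450.79998779296875, 618.5], [459.1000061035156, 573.9000244140625], [472.0, 576.2999877929688], [463.70001220703125, 620.9000244140625]]
pix [280. 134.] rect [536.2 289.3] [69.5 31.8] ang 27.1
   box [[498.0, 287.70001220703125], [512.5, 259.29998779296875], [574.4000244140625, 291.0], [559.9000244140625, 319.29998779296875]]
[475.57738364 310.43662658  62.44432625] [-3.13942195 -0.00436324 -0.33260893]
(array([4.84, 0.05, 3.27]), array([-0.002, -0.004, -0.002]))
```

Request:
send_rows(series=[{"ax": 0, "ay": 0, "az": 0, "dx": 0, "dy": 0, "dz": 1.5, "hand": 0.55}, {"ax": 0, "ay": 0, "az": 0, "dx": 0, "dy": 0, "dz": 2.9, "hand": 0.55}, {"ax": 0, "ay": 0, "az": 0, "dx": 1.5, "dy": 0, "dz": 2.9, "hand": 0.55}, {"ax": 0, "ay": 0, "az": 0, "dx": 3.2, "dy": 0, "dz": 2.9, "hand": 0.55}, {"ax": 0, "ay": 0, "az": 0, "dx": 4.8, "dy": 0, "dz": 2.9, "hand": 0.55}, {"ax": 0, "ay": 0, "az": 0, "dx": 4.8, "dy": 0, "dz": 2.9, "hand": 0.55}, {"ax": 0, "ay": 0, "az": 0, "dx": 4.8, "dy": 0, "dz": 2.9, "hand": 0.55}])

```text
clock: 27.2
eef_pos: [520.1, 295.4, 32.0]
tool_rot: [-3.141, -0.002, -0.331]
force: [-0.2, -0.1, -0.4]
width: 38.6
gripper_force: 0.0
```

Run:
```python
from h import *
d=snap("wrist","w17");boards("w17",4);s=read_state();print(s['eef_pos'],s['tool_rot'],s['force'],tool([521.3,294.2,6.2],-.331))
cv2.imwrite('pics/w17b.png',cv2.convertScaleAbs(cv2.resize(d['pixels'][80:400,120:440,::-1],(600,600),interpolation=cv2.INTER_CUBIC),alpha=1.5))
```

```text
pix [289. 196.] rect [548.9 284. ] [41.4 33. ] ang 70.8
   box [[526.5999755859375, 269.8999938964844], [557.7000122070312, 259.0], [571.2999877929688, 298.1000061035156], [540.2000122070312, 309.0]]
[519.36518168 295.99761837  31.91290665] [-3.14095165e+00 -1.71902203e-03 -3.30306335e-01] [-0.91828065  0.17519249 -0.99203079] (array([0.24, 0.11, 2.57]), array([-0.001, -0.002,  0.001]))
```

View pics/w17b.png

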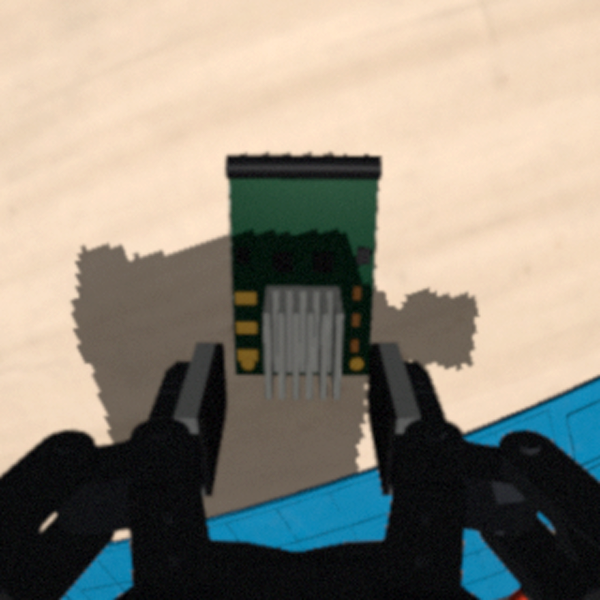

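The board is square to the fingers, with its heat sink at column 303 against a finger middle of 296. I correct by about 1.3 mm and grip.

Request:
send_rows(series=[{"ax": 0, "ay": 0, "az": 0, "dx": 0.2, "dy": 0.13, "dz": 0, "hand": 0.55}, {"ax": 0, "ay": 0, "az": 0, "dx": 0.2, "dy": 0.13, "dz": 1.2, "hand": 0.55}, {"ax": 0, "ay": 0, "az": 0, "dx": 0.2, "dy": 0.13, "dz": 2.4, "hand": 0.55}, {"ax": 0, "ay": 0, "az": 0, "dx": 0.2, "dy": 0.13, "dz": 2.57, "hand": 0.55}, {"ax": 0, "ay": 0, "az": 0, "dx": 0.2, "dy": 0.13, "dz": 2.57, "hand": 0.7}, {"ax": 0, "ay": 0, "az": 0, "dx": 0.2, "dy": 0.13, "dz": 2.57, "hand": 1}, {"ax": 0, "ay": 0, "az": 0, "dx": 0.2, "dy": 0.13, "dz": 2.57, "hand": 1}, {"ax": 0, "ay": 0, "az": 0, "dx": 0.2, "dy": 0.13, "dz": 2.57, "hand": 1}, {"ax": 0, "ay": 0, "az": 0, "dx": 0.2, "dy": 0.13, "dz": 2.57, "hand": 1}])

```text
clock: 28.15
eef_pos: [521.6, 294.2, 6.6]
tool_rot: [-3.14, -0.003, -0.33]
force: [-0.7, 0.1, -1.0]
width: 20.4
gripper_force: 60.3
```

Run:
```python
from h import *
s=read_state();print(s['eef_pos'],s['tool_rot'],s['width'],s['gripper_force'],s['force'])
```

```text
[521.55189267 294.16775164   6.59070194] [-3.14049413e+00 -3.09858099e-03 -3.30162894e-01] 20.42729893919586 60.31629681587219 [-0.69559639  0.08981935 -0.99525759]
```

Request:
send_rows(series=[{"ax": 0, "ay": 0, "az": 0, "dx": 0, "dy": 0, "dz": -1, "hand": 1}, {"ax": 0, "ay": 0, "az": 0, "dx": 0, "dy": 0, "dz": -2.5, "hand": 1}, {"ax": 0, "ay": 0, "az": 0, "dx": -2.5, "dy": 0, "dz": -2.5, "hand": 1}, {"ax": 0, "ay": 0, "az": 0, "dx": -5.5, "dy": 0, "dz": -2.5, "hand": 1}, {"ax": 0, "ay": 0, "az": 0, "dx": -8, "dy": 0, "dz": -3, "hand": 1}, {"ax": 0, "ay": 0, "az": 0, "dx": -8, "dy": 0, "dz": -7, "hand": 1}, {"ax": 0, "ay": 0, "az": 0, "dx": -8, "dy": 0, "dz": -11, "hand": 1}, {"ax": 0, "ay": 0, "az": -0.08, "dx": -8, "dy": 0, "dz": -12.4, "hand": 1}, {"ax": 0, "ay": 0, "az": -0.17, "dx": -8, "dy": 0, "dz": -12.4, "hand": 1}, {"ax": 0, "ay": 0, "az": -0.264, "dx": -8, "dy": 0, "dz": -12.4, "hand": 1}])

```text
clock: 29.15
eef_pos: [446.0, 320.4, 132.4]
tool_rot: [-3.139, -0.005, -0.062]
force: [-0.7, -0.2, 0.4]
width: 20.8
gripper_force: 60.5
```

Request:
send_rows(series=[{"ax": 0, "ay": 0, "az": 0, "dx": 0, "dy": 2, "dz": 0, "hand": 1}, {"ax": 0, "ay": 0, "az": 0, "dx": 0.5, "dy": 6, "dz": 0, "hand": 1}, {"ax": 0, "ay": 0, "az": 0, "dx": 1, "dy": 11, "dz": 0, "hand": 1}, {"ax": 0, "ay": 0, "az": 0, "dx": 1.7, "dy": 16, "dz": 0, "hand": 1}, {"ax": 0, "ay": 0, "az": 0, "dx": 2.3, "dy": 21, "dz": 0, "hand": 1}, {"ax": 0, "ay": 0, "az": 0, "dx": 3, "dy": 26, "dz": 0, "hand": 1}, {"ax": 0, "ay": 0, "az": 0, "dx": 3.7, "dy": 31, "dz": 0, "hand": 1}, {"ax": 0, "ay": 0, "az": 0, "dx": 4.3, "dy": 36, "dz": 0, "hand": 1}, {"ax": 0, "ay": 0, "az": 0, "dx": 4.9, "dy": 40, "dz": 0, "hand": 1}, {"ax": 0, "ay": 0, "az": 0, "dx": 4.9, "dy": 42.2, "dz": 0, "hand": 1}])

```text
clock: 30.15
eef_pos: [467.2, -109.6, 132.2]
tool_rot: [3.139, -0.007, -0.072]
force: [-0.5, 1.1, -0.4]
width: 20.4
gripper_force: 60.5
```

Request:
send_rows(series=[{"ax": 0, "ay": 0, "az": 0, "dx": 0, "dy": 0, "dz": 0, "hand": 1}, {"ax": 0, "ay": 0, "az": 0, "dx": 0, "dy": 0, "dz": 0, "hand": 1}, {"ax": 0, "ay": 0, "az": 0, "dx": 0, "dy": 0, "dz": 0, "hand": 1}, {"ax": 0, "ay": 0, "az": 0, "dx": 0, "dy": 0, "dz": 0, "hand": 1}])

```text
clock: 30.55
eef_pos: [466.5, -102.8, 130.5]
tool_rot: [-3.141, -0.003, -0.064]
force: [-0.1, 0.2, -0.3]
width: 20.6
gripper_force: 60.5
```

Run:
```python
from h import *
s=read_state();print(s['eef_pos'],s['tool_rot'],s['width'],s['gripper_force'],s['force'])
print(tool([423.1,-102.3,43],-.066))
d=snap("wrist","w18");g=d["pixels"].max(2).astype(int)
for r in (88,92,96): print(r,g[r,225:340].tolist())
for r in(183,195):print(r,d["pixels"][r,222:236,1].tolist(),d["pixels"][r,318:332,1].tolist())
```

```text
[ 466.54493794 -102.75293337  130.4849368 ] [-3.14079356e+00 -3.01421087e-03 -6.37972151e-02] 20.589047321573794 60.49534320831299 [-0.07927728  0.22093713 -0.31014973]
(array([-4.36,  0.24,  8.74]), array([-0.001, -0.003,  0.002]))
88 [110, 109, 110, 109, 109, 109, 109, 109, 107, 108, 108, 108, 107, 109, 109, 110, 110, 114, 114, 113, 115, 115, 113, 114, 114, 113, 112, 113, 112, 113, 113, 112, 112, 112, 112, 112, 112, 112, 112, 111, 111, 112, 111, 111, 111, 112, 112, 112, 112, 112, 112, 112, 111, 111, 112, 112, 112, 111, 111, 111, 111, 110, 110, 110, 110, 107, 108, 109, 107, 109, 108, 111, 112, 115, 115, 114, 114, 115, 114, 114, 114, 114, 114, 114, 116, 116, 117, 116, 118, 119, 120, 121, 120, 120, 122, 122, 123, 123, 124, 124, 126, 127, 129, 128, 128, 129, 128, 128, 131, 134, 137, 142, 144, 147, 151]
92 [165, 167, 168, 169, 169, 170, 171, 172, 172, 171, 172, 173, 173, 175, 175, 176, 177, 178, 178, 179, 180, 182, 181, 183, 183, 184, 184, 185, 186, 186, 187, 186, 188, 186, 182, 185, 188, 189, 189, 189, 190, 189, 190, 190, 190, 191, 191, 191, 191, 191, 191, 190, 191, 191, 191, 190, 191,
[... 418 characters left out ...]
, 201, 201, 201, 201, 201, 201, 201, 201, 202, 201, 201, 202, 202, 201, 201, 202, 201, 201, 202, 201, 202, 201, 201, 201, 201, 201, 202, 201, 202, 202, 202, 202, 201, 202, 201, 202, 201, 201, 202, 202, 202, 201, 202, 201, 202, 202, 201, 201, 202, 202, 203, 203, 202, 202, 202, 202, 202, 203, 203, 202, 201, 201, 202, 203, 202, 202, 203, 203, 203, 202, 201, 202, 203, 201, 201, 202, 203, 203, 202, 202, 202, 202, 202, 202, 203, 202, 202, 203, 201, 202]
183 [84, 80, 75, 64, 71, 83, 86, 75, 41, 16, 13, 15, 26, 37] [45, 46, 47, 46, 48, 48, 48, 52, 95, 163, 197, 204, 205, 204]
195 [86, 87, 85, 83, 86, 87, 82, 75, 61, 57, 49, 28, 20, 13] [63, 64, 63, 62, 65, 78, 131, 187, 205, 207, 206, 207, 207, 205]
```

Request:
send_rows(series=[{"ax": 0, "ay": 0, "az": 0, "dx": -1.5, "dy": 0.25, "dz": 0, "hand": 1}, {"ax": 0, "ay": 0, "az": 0, "dx": -3.3, "dy": 0.25, "dz": 0, "hand": 1}, {"ax": 0, "ay": 0, "az": 0, "dx": -4.4, "dy": 0.25, "dz": 0, "hand": 1}, {"ax": 0, "ay": 0, "az": 0, "dx": -4.4, "dy": 0.25, "dz": 2, "hand": 1}, {"ax": 0, "ay": 0, "az": 0, "dx": -4.4, "dy": 0.25, "dz": 5, "hand": 1}, {"ax": 0, "ay": 0, "az": 0, "dx": -4.4, "dy": 0.25, "dz": 7.8, "hand": 1}, {"ax": 0, "ay": 0, "az": 0, "dx": -4.4, "dy": 0.25, "dz": 8.7, "hand": 1}, {"ax": 0, "ay": 0, "az": 0, "dx": -4.4, "dy": 0.25, "dz": 8.7, "hand": 1}, {"ax": 0, "ay": 0, "az": 0, "dx": -4.4, "dy": 0.25, "dz": 8.7, "hand": 1}, {"ax": 0, "ay": 0, "az": 0, "dx": -4.4, "dy": 0.25, "dz": 8.7, "hand": 1}])

```text
clock: 31.6
eef_pos: [423.3, -104.1, 44.1]
tool_rot: [3.141, -0.005, -0.066]
force: [0.2, -0.1, -0.5]
width: 20.4
gripper_force: 60.5
```

Run:
```python
from h import *
s=read_state();print(s['eef_pos'],s['tool_rot'],s['width'],s['gripper_force'],s['force'])
print(tool([468.2,-105.2,41.5],-.066))
```

```text
[ 423.28948898 -104.11419321   44.12359377] [ 3.14099324 -0.00480554 -0.06596054] 20.391358755145895 60.48038363456726 [ 0.21075291 -0.08851708 -0.48111015]
(array([ 4.49, -0.19,  0.28]), array([ 0.001, -0.005,  0.   ]))
```

Request:
send_rows(series=[{"ax": 0, "ay": 0, "az": 0, "dx": 0, "dy": -0.17, "dz": 0.25, "hand": 1}, {"ax": 0, "ay": 0, "az": 0, "dx": 0, "dy": -0.17, "dz": 0.25, "hand": 1}, {"ax": 0, "ay": 0, "az": 0, "dx": 0.6, "dy": -0.17, "dz": 0.25, "hand": 1}, {"ax": 0, "ay": 0, "az": 0, "dx": 1.2, "dy": -0.17, "dz": 0.25, "hand": 1}, {"ax": 0, "ay": 0, "az": 0, "dx": 1.8, "dy": -0.17, "dz": 0.25, "hand": 1}, {"ax": 0, "ay": 0, "az": 0, "dx": 2.3, "dy": -0.17, "dz": 0.25, "hand": 1}, {"ax": 0, "ay": 0, "az": 0, "dx": 2.3, "dy": -0.17, "dz": 0.25, "hand": 1}])

```text
clock: 32.3
eef_pos: [447.3, -103.9, 41.0]
tool_rot: [3.141, -0.005, -0.066]
force: [1.3, 0.3, 4.1]
width: 20.5
gripper_force: 61.1
```

Run:
```python
from h import *
s=read_state();print(s['eef_pos'],s['tool_rot'],s['width'],s['gripper_force'],s['force'])
print(tool([468.2,-105.2,41.5],-.066))
```

```text
[ 447.26180392 -103.92154516   40.99427622] [ 3.14103549 -0.00485943 -0.06564668] 20.452874538532047 61.09861493110657 [1.28706227 0.32965377 4.11114983]
(array([ 2.1 , -0.01, -0.04]), array([ 0.001, -0.005,  0.   ]))
```

Same pattern as the first board: I ride the clips with about a 3 mm overshoot command, then push to the stop.

Request:
send_rows(series=[{"ax": 0, "ay": 0, "az": 0, "dx": 0.4, "dy": 0, "dz": 0, "hand": 1}, {"ax": 0, "ay": 0, "az": 0, "dx": 0.8, "dy": 0, "dz": 0, "hand": 1}, {"ax": 0, "ay": 0, "az": 0, "dx": 1.2, "dy": 0, "dz": 0, "hand": 1}, {"ax": 0, "ay": 0, "az": 0, "dx": 1.5, "dy": 0, "dz": 0, "hand": 1}, {"ax": 0, "ay": 0, "az": 0, "dx": 1.8, "dy": 0, "dz": 0, "hand": 1}, {"ax": 0, "ay": 0, "az": 0, "dx": 2.1, "dy": 0, "dz": 0, "hand": 1}, {"ax": 0, "ay": 0, "az": 0, "dx": 2.3, "dy": 0, "dz": 0, "hand": 1}, {"ax": 0, "ay": 0, "az": 0, "dx": 2.3, "dy": 0, "dz": 0, "hand": 1}, {"ax": 0, "ay": 0, "az": 0, "dx": 2.3, "dy": 0, "dz": 0, "hand": 1}])

```text
clock: 33.2
eef_pos: [467.0, -105.2, 41.0]
tool_rot: [-3.141, -0.001, -0.067]
force: [-5.0, -0.0, 8.8]
width: 20.3
gripper_force: 61.7
```

Run:
```python
from h import *
s=read_state();print(s['eef_pos'],s['tool_rot'],s['width'],s['gripper_force'],s['force'])
print(tool([468.2,-105.2,41.5],-.066))
```

```text
[ 467.03854654 -105.2388144    40.98133731] [-3.14098766e+00 -5.12360768e-04 -6.66048363e-02] 20.26808606875964 61.73295021057129 [-4.96048637 -0.02085704  8.75368606]
(array([ 0.12, -0.01, -0.05]), array([-0.001, -0.001, -0.001]))
```

Request:
send_rows(series=[{"ax": 0, "ay": 0, "az": 0, "dx": 0.1, "dy": 0, "dz": 0, "hand": 1}, {"ax": 0, "ay": 0, "az": 0, "dx": 0.2, "dy": 0, "dz": 0, "hand": 1}, {"ax": 0, "ay": 0, "az": 0, "dx": 0.3, "dy": 0, "dz": 0, "hand": 1}, {"ax": 0, "ay": 0, "az": 0, "dx": 0.3, "dy": 0, "dz": 0, "hand": 1}, {"ax": 0, "ay": 0, "az": 0, "dx": 0.3, "dy": 0, "dz": 0, "hand": 1}])

```text
clock: 33.7
eef_pos: [467.0, -105.2, 41.0]
tool_rot: [-3.14, 0.004, -0.067]
force: [-10.8, 0.3, 15.1]
width: 20.5
gripper_force: 62.6
```

Run:
```python
from h import *
s=read_state();print(s['eef_pos'],s['tool_rot'],s['width'],s['gripper_force'],s['force'])
```

```text
[ 467.04455297 -105.22833116   40.97573897] [-3.13983571  0.00396334 -0.06724961] 20.502152343596755 62.57264256477356 [-10.75405055   0.27141212  15.06984945]
```

Request:
send_rows(series=[{"ax": 0, "ay": 0, "az": 0, "dx": -0.35, "dy": 0, "dz": 0, "hand": 1}, {"ax": 0, "ay": 0, "az": 0, "dx": -0.35, "dy": 0, "dz": 0, "hand": 0.6}, {"ax": 0, "ay": 0, "az": 0, "dx": -0.35, "dy": 0, "dz": 0, "hand": 0.55}, {"ax": 0, "ay": 0, "az": 0, "dx": -0.35, "dy": 0, "dz": -1, "hand": 0.55}, {"ax": 0, "ay": 0, "az": 0, "dx": -0.35, "dy": 0, "dz": -4, "hand": 0.55}, {"ax": 0, "ay": 0, "az": 0, "dx": -1.5, "dy": -2, "dz": -8, "hand": 0.55}, {"ax": 0, "ay": 0, "az": 0, "dx": -1.5, "dy": -4, "dz": -10, "hand": 0.55}, {"ax": 0, "ay": 0, "az": 0, "dx": -1.5, "dy": -4, "dz": -10, "hand": 0.55}, {"ax": 0, "ay": 0, "az": 0, "dx": -1.5, "dy": -4, "dz": -10, "hand": 0.55}])

```text
clock: 34.6
eef_pos: [459.6, -64.2, 141.2]
tool_rot: [3.141, -0.005, -0.064]
force: [0.5, 0.3, -0.7]
width: 38.3
gripper_force: 0.0
```

Run:
```python
from h import *
d=snap("wrist","w19");boards("w19",39);s=read_state();print(s['eef_pos'],s['tool_rot'])
cv2.imwrite('pics/w19b.png',cv2.convertScaleAbs(cv2.resize(d['pixels'][60:330,0:360,::-1],(800,600),interpolation=cv2.INTER_CUBIC),alpha=1.4))
```

```text
pix [534. 171.] rect [ 485.8 -314.9] [38.8 30.2] ang 85.4
   box [[469.20001220703125, -333.0], [499.3999938964844, -335.3999938964844], [502.3999938964844, -296.70001220703125], [472.29998779296875, -294.29998779296875]]
pix [334. 171.] rect [ 484.7 -106. ] [40.7 56.6] ang 86.3
   box [[455.1000061035156, -124.5], [511.6000061035156, -128.10000610351562], [514.2000122070312, -87.5], [457.70001220703125, -83.9000015258789]]
pix [252. 158.] rect [504.9 -45. ] [25.9 24. ] ang 85.5
   box [[492.0, -57.0], [515.9000244140625, -58.900001525878906], [517.9000244140625, -33.099998474121094], [494.0, -31.200000762939453]]
[458.9963169  -64.81339286 140.67419999] [ 3.14110165e+00 -3.11264221e-03 -6.58250867e-02]
```

View pics/w19b.png

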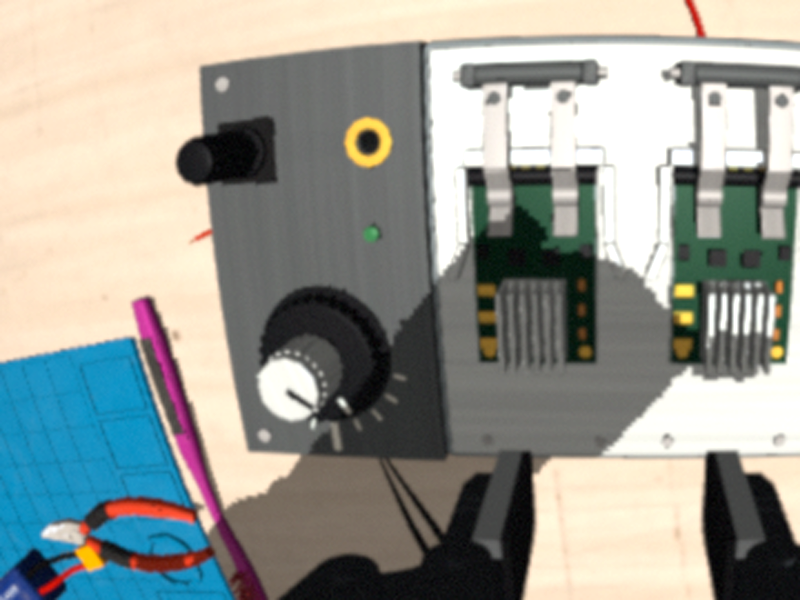

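Both boards sit against the stops with their rear edges in line at row 361, and the clips are down. Next I take the key back from the park socket.

Request:
send_rows(series=[{"ax": 0, "ay": 0, "az": 0, "dx": 2, "dy": -4, "dz": 0, "hand": 0.5}, {"ax": 0, "ay": 0, "az": 0, "dx": 4.5, "dy": -8, "dz": 0, "hand": 0.5}, {"ax": 0, "ay": 0, "az": 0, "dx": 6.5, "dy": -12, "dz": 0, "hand": 0.5}, {"ax": 0, "ay": 0, "az": 0, "dx": 7.5, "dy": -14, "dz": 1, "hand": 0.5}, {"ax": 0, "ay": 0, "az": 0, "dx": 7.5, "dy": -14, "dz": 2, "hand": 0.5}, {"ax": 0, "ay": 0, "az": 0, "dx": 7.5, "dy": -14, "dz": 3, "hand": 0.5}, {"ax": 0, "ay": 0, "az": 0, "dx": 7.5, "dy": -14, "dz": 3, "hand": 0.5}, {"ax": 0, "ay": 0, "az": 0, "dx": 7.5, "dy": -14, "dz": 3, "hand": 0.5}, {"ax": 0, "ay": 0, "az": 0, "dx": 7.5, "dy": -14, "dz": 3, "hand": 0.5}])

```text
clock: 35.55
eef_pos: [543.1, 68.8, 111.4]
tool_rot: [3.141, -0.003, -0.069]
force: [-0.9, -0.2, 0.2]
width: 42.3
gripper_force: 0.0
```

Run:
```python
from h import *
s=read_state();print(s['eef_pos'],s['tool_rot'],s['force']);print(tool([542.8,70.5,43],-.066))
```

```text
[543.08867609  68.75290651 111.44627307] [ 3.14139039 -0.00340501 -0.06864303] [-0.93919665 -0.16294805  0.16019658]
(array([-0.06, -0.17,  6.84]), array([ 0.   , -0.003, -0.003]))
```

Request:
send_rows(series=[{"ax": 0, "ay": 0, "az": -0.002, "dx": 0, "dy": -0.15, "dz": 2, "hand": 0.5}, {"ax": 0, "ay": 0, "az": -0.002, "dx": 0, "dy": -0.15, "dz": 4.5, "hand": 0.5}, {"ax": 0, "ay": 0, "az": -0.002, "dx": 0, "dy": -0.15, "dz": 6.6, "hand": 0.5}, {"ax": 0, "ay": 0, "az": -0.002, "dx": 0, "dy": -0.15, "dz": 6.8, "hand": 0.5}, {"ax": 0, "ay": 0, "az": -0.002, "dx": 0, "dy": -0.15, "dz": 6.8, "hand": 0.5}, {"ax": 0, "ay": 0, "az": -0.002, "dx": 0, "dy": -0.15, "dz": 6.8, "hand": 0.8}, {"ax": 0, "ay": 0, "az": -0.002, "dx": 0, "dy": -0.15, "dz": 6.8, "hand": 1}, {"ax": 0, "ay": 0, "az": -0.002, "dx": 0, "dy": -0.15, "dz": 6.8, "hand": 1}, {"ax": 0, "ay": 0, "az": -0.002, "dx": 0, "dy": -0.15, "dz": 6.8, "hand": 1}, {"ax": 0, "ay": 0, "az": -0.002, "dx": 0, "dy": -0.15, "dz": 6.8, "hand": 1}])

```text
clock: 36.55
eef_pos: [544.4, 70.8, 44.3]
tool_rot: [3.141, -0.006, -0.065]
force: [-0.2, -2.4, 6.3]
width: 14.4
gripper_force: 58.6
```

Run:
```python
from h import *
s=read_state();print(s['eef_pos'],s['tool_rot'],s['force'],s['width'],s['gripper_force'])
```

```text
[544.42617599  70.79511983  44.3195628 ] [ 3.14106821 -0.00553113 -0.06484847] [-0.18309925 -2.38344016  6.34386782] 14.363997300872988 58.55696439743042
```

Request:
send_rows(series=[{"ax": 0, "ay": 0, "az": 0, "dx": 0, "dy": 0, "dz": -0.5, "hand": 1}, {"ax": 0, "ay": 0, "az": 0, "dx": 0, "dy": 0, "dz": -1.2, "hand": 1}, {"ax": 0, "ay": 0, "az": 0, "dx": 0, "dy": 0, "dz": -2.0, "hand": 1}, {"ax": 0, "ay": 0, "az": 0, "dx": 0, "dy": 0, "dz": -2.8, "hand": 1}, {"ax": 0, "ay": 0, "az": 0, "dx": 0, "dy": 1, "dz": -3, "hand": 1}, {"ax": 0, "ay": 0, "az": 0, "dx": 0, "dy": 2.3, "dz": -3, "hand": 1}, {"ax": 0, "ay": 0, "az": 0, "dx": 0, "dy": 3.8, "dz": -3, "hand": 1}, {"ax": 0, "ay": 0, "az": 0, "dx": 0, "dy": 5, "dz": -3, "hand": 1}, {"ax": 0, "ay": 0, "az": 0, "dx": 0, "dy": 5, "dz": -3, "hand": 1}, {"ax": 0, "ay": 0, "az": 0, "dx": 0, "dy": 5, "dz": -3, "hand": 1}])

```text
clock: 37.55
eef_pos: [540.0, 21.3, 72.9]
tool_rot: [-3.141, -0.002, -0.066]
force: [0.7, 0.3, -0.9]
width: 14.1
gripper_force: 58.4
```

Request:
send_rows(series=[{"ax": 0, "ay": 0, "az": 0, "dx": 0, "dy": 0, "dz": 0, "hand": 1}, {"ax": 0, "ay": 0, "az": 0, "dx": 0, "dy": 0, "dz": 0, "hand": 1}, {"ax": 0, "ay": 0, "az": 0, "dx": 0, "dy": 0, "dz": 0, "hand": 1}, {"ax": 0, "ay": 0, "az": 0, "dx": 0, "dy": 0, "dz": 0, "hand": 1}])

```text
clock: 37.95
eef_pos: [540.2, 22.2, 73.0]
tool_rot: [-3.142, -0.003, -0.063]
force: [-0.5, -0.5, -0.5]
width: 14.2
gripper_force: 58.4
```

Run:
```python
from h import *
s=read_state();print(s['eef_pos'],s['tool_rot'],s['force'],s['width'],s['gripper_force']);print(tool([541.1,20.9,60],-.066))
d=snap("wrist","w20");h=cv2.cvtColor(d["pixels"],cv2.COLOR_RGB2HSV)[225:285,240:320]
m=((h[...,0]>10)&(h[...,0]<35)&(h[...,1]>110)&(h[...,2]>45))
for r in m: print(''.join('#' if x else '.' for x in r)) if r.any() else None
v,u=np.where(m);print(u.min()+240,u.max()+240,v.min()+225,v.max()+225)
```

```text
[540.15779554  22.22030342  72.99349442] [-3.14151760e+00 -2.97249620e-03 -6.34488096e-02] [-0.49239756 -0.51175816 -0.52581925] 14.23336807836107 58.44743549823761
(array([0.1 , 0.13, 1.3 ]), array([-0.   , -0.003,  0.003]))
.......................................########.................................
...................................################.............................
..................................##################............................
.................................####################...........................
................................######################..........................
...............................########################.........................
..............................##########################........................
..............................##########......##########........................
.............................#########..........#########.......................
.............................########............########.......................
.............................########............########.......
[... 466 characters left out ...]
......#######.......................
.............................########............########.......................
.............................############.......#########.......................
..............................#############...##########........................
..............................#########################.........................
...............................#######################..........................
................................###........##########...........................
.............................................#######............................
................................................###.............................
268 297 237 261
```

Request:
send_rows(series=[{"ax": 0, "ay": 0, "az": 0, "dx": 0.13, "dy": 0.14, "dz": 0, "hand": 1}, {"ax": 0, "ay": 0, "az": 0, "dx": 0.13, "dy": 0.14, "dz": 0, "hand": 1}, {"ax": 0, "ay": 0, "az": 0, "dx": 0.13, "dy": 0.14, "dz": 0, "hand": 1}, {"ax": 0, "ay": 0, "az": 0, "dx": 0.13, "dy": 0.14, "dz": 0.4, "hand": 1}, {"ax": 0, "ay": 0, "az": 0, "dx": 0.13, "dy": 0.14, "dz": 0.7, "hand": 1}, {"ax": 0, "ay": 0, "az": 0, "dx": 0.13, "dy": 0.14, "dz": 1.0, "hand": 1}, {"ax": 0, "ay": 0, "az": 0, "dx": 0.13, "dy": 0.14, "dz": 1.25, "hand": 1}, {"ax": 0, "ay": 0, "az": 0, "dx": 0.13, "dy": 0.14, "dz": 1.4, "hand": 1}, {"ax": 0, "ay": 0, "az": 0, "dx": 0.13, "dy": 0.14, "dz": 1.4, "hand": 1}])

```text
clock: 38.9
eef_pos: [541.2, 20.3, 58.8]
tool_rot: [3.142, -0.003, -0.064]
force: [-0.3, -0.2, -0.2]
width: 14.2
gripper_force: 58.4
```

Run:
```python
from h import *
s=read_state();print(s['eef_pos'],s['tool_rot'],s['force'],s['width'],s['gripper_force']);print(tool([541.1,20.9,44.3],-.066))
```

```text
[541.24838817  20.29036036  58.77404598] [ 3.14158615e+00 -2.57653724e-03 -6.43128880e-02] [-0.28757017 -0.24183428 -0.24077768] 14.162368177038966 58.44780385494232
(array([-0.02, -0.06,  1.45]), array([ 0.   , -0.003,  0.002]))
```

Request:
send_rows(series=[{"ax": 0, "ay": 0, "az": 0, "dx": 0, "dy": 0, "dz": 0.4, "hand": 1}, {"ax": 0, "ay": 0, "az": 0, "dx": 0, "dy": 0, "dz": 0.8, "hand": 1}, {"ax": 0, "ay": 0, "az": 0, "dx": 0, "dy": 0, "dz": 1.2, "hand": 1}, {"ax": 0, "ay": 0, "az": 0, "dx": 0, "dy": 0, "dz": 1.4, "hand": 1}, {"ax": 0, "ay": 0, "az": 0, "dx": 0, "dy": 0, "dz": 1.5, "hand": 1}, {"ax": 0, "ay": 0, "az": 0, "dx": 0, "dy": 0, "dz": 1.6, "hand": 1}, {"ax": 0, "ay": 0, "az": 0, "dx": 0, "dy": 0, "dz": 1.6, "hand": 1}])

```text
clock: 39.6
eef_pos: [541.3, 20.3, 44.2]
tool_rot: [-3.14, -0.003, -0.065]
force: [-3.6, 1.3, 12.5]
width: 14.1
gripper_force: 59.8
```

Run:
```python
from h import *
s=read_state();print(s['eef_pos'],s['tool_rot'],s['force'],s['width'],s['gripper_force'])
```

```text
[541.30478541  20.25842134  44.24293341] [-3.14027649e+00 -3.13177621e-03 -6.46553088e-02] [-3.55404774  1.26064969 12.51014775] 14.103073215397558 59.79782044887543
```

Request:
send_rows(series=[{"ax": 0, "ay": 0, "az": 0, "dx": 0, "dy": 0, "dz": -0.05, "hand": 0.5}, {"ax": 0, "ay": 0, "az": 0, "dx": 0, "dy": 0, "dz": -0.05, "hand": 0.5}, {"ax": 0, "ay": 0, "az": 0, "dx": 0, "dy": 0, "dz": -1, "hand": 0.5}, {"ax": 0, "ay": 0, "az": 0, "dx": 0, "dy": 0, "dz": -4, "hand": 0.5}, {"ax": 0, "ay": 0, "az": 0, "dx": 0, "dy": 0, "dz": -8, "hand": 0.5}, {"ax": 0, "ay": 0, "az": 0, "dx": -4, "dy": -0.7, "dz": -10.5, "hand": 0.5}, {"ax": 0, "ay": 0, "az": 0, "dx": -8.5, "dy": -1.5, "dz": -10.5, "hand": 0.5}, {"ax": 0, "ay": 0, "az": 0, "dx": -12.8, "dy": -1.9, "dz": -10.5, "hand": 0.5}, {"ax": 0, "ay": 0, "az": 0, "dx": -12.8, "dy": -1.9, "dz": -10.5, "hand": 0.5}, {"ax": 0, "ay": 0, "az": 0, "dx": -12.8, "dy": -1.9, "dz": -10.5, "hand": 0.5}])

```text
clock: 40.6
eef_pos: [414.4, 47.9, 148.2]
tool_rot: [-3.141, -0.004, -0.064]
force: [1.2, -0.1, 0.2]
width: 42.9
gripper_force: 0.0
```

Run:
```python
from h import *
d=snap("wrist","w21");s=read_state();print(s['eef_pos'],s['tool_rot'])
uv=proj(d,[[459,49,72],[459,49,46],[459,49,35]],True);print(uv)
g=d["pixels"];cx,cy=uv[0].astype(int)
gm=g.max(2)
for r in range(cy-16,cy+50,2): print(r,' '.join('%3d'%x for x in gm[r,cx-24:cx+36:2]))
# key from same view
print('hole/key check',proj(d,[[538.5,19.3,73],[538.5,19.3,39]],True))
```

```text
[415.80102331  47.59703494 148.23479197] [-3.14130145 -0.00511153 -0.06390367]
[[272.42417032 164.01196735]
 [273.00235291 157.84010053]
 [273.21300119 155.59793185]]
148  42  42  43  43  40  54 117 155 197 206 209 210 210 209 202 187 157  88  60  52  50  50  50  50  51  50  44  27  47  68
150  41  43  44  44  56  79 156 203 212 211 210 209 210 211 210 210 206 158 136  93  45  50  49  50  49  50  47  36  49  62
152  39  42  43  49 105 167 206 211 211 211 210 211 211 211 211 211 211 204 149  72  47  48  49  51  49  48  47  32  47  61
154  41  41  43  57 137 204 211 211 211 210 210 211 211 210 210 209 211 211 201 136  88  49  48  48  48  49  47  27  41  57
156  39  42  55 118 169 210 210 211 211 210 211 211 211 211 211 212 210 212 211 184 129  49  47  46  46  47  45  33  47  56
158  39  41  42  98 189 208 210 211 210 210 210 211 210 209 210 210 210 210 210 190  93  50  47  46  46  45  46  34  46  52
160  39  40  50 135 200 205 208 210 209 210 210 210 206 206 210 209 209 209 210 198 160  72  46  44  45  44  44  33  43  53
162  38  39  56 146 199 203 206 209 208 207 209 191 117 158 203 2
[... 2532 characters left out ...]
32  34
204  32  32  32  33  32  32  32  31  32  32  30  57  71  50  34  32  34  32  33  33  32  33  33  31  32  31  33  31  35  34
206  31  34  32  34  32  33  32  33  33  33  33  34  37  35  33  32  31  31  33  34  31  32  34  33  30  32  34  32  35  34
208  68  70  69  69  69  68  69  69  69  68  70  70  68  62  52  57  61  62  63  62  62  60  61  62  62  60  60  74 122 118
210  83  83  84  85  83  83  84  85  84  85  84  84  84  83  68  68  74  83  83  82  83  83  83  83  83  82  86 118 177 172
212  83  83  85  86  85  84  83  83  84  84  83  84  82  84  69  69  64  83  85  82  83  86  85  85  86  98 120 174 186 177
hole/key check [[309.83471516  44.46351983]
 [305.55602143  52.42742741]]
```

Run:
```python
from h import *
d=load("w21");g=d["pixels"].max(2)
m=np.zeros_like(g);m[140:182,246:296]=(g[140:182,246:296]>130)
n,l,st,c=cv2.connectedComponentsWithStats(m.astype(np.uint8));i=1+np.argmax(st[1:,4]);blob=(l==i).astype(np.uint8)
blob[173:,282:]=0
cn=max(cv2.findContours(blob,0,1)[0],key=cv2.contourArea);hull=cv2.convexHull(cn)
X=cast(d,hull[:,0],72,True)[:,:2].astype(np.float32);(cx,cy),r=cv2.minEnclosingCircle(X)
A=np.c_[2*X,np.ones(len(X))];sol=np.linalg.lstsq(A,(X**2).sum(1),rcond=None)[0];print("axis",cx,cy,r,"lsq",sol[:2])
ax=sol[:2]
inner=cv2.erode(cv2.fillPoly(np.zeros_like(g),[hull],1),np.ones((5,5)))
v,u=np.where((inner>0)&(g<150));P=cast(d,np.c_[u,v],72,True)[:,:2]-ax;print(len(u))
P=P[np.linalg.norm(P,axis=1)<9.5];q=P.mean(0)
vx,vy,_,_=cv2.fitLine(P.astype(np.float32),2,0,.01,.01).ravel();e=np.array([vx,vy]);e=e*np.sign(e@q)
th=-.066;bx=-np.array([np.cos(th),np.sin(th)])
ang=lambda w:np.arctan2(bx[0]*w[1]-bx[1]*w[0],bx@w)
print("line dir",ang(e),"mean dir",ang(q))
bar=cast(d,[(272.0,191),(272.0,203)],35,True)[:,:2];print("bar",bar,"dir",ang(bar[1]-bar[0]),"from axis",ang(bar.mean(0)-ax))
s=read_state();print(s['qpos'][6],s['eef_pos'],tool([*(ax+[1,1.2]),85],-.066))
```

```text
axis 461.14410400390625 49.7281379699707 12.100655555725098 lsq [460.94195584  49.82877786]
44
line dir 0.9915642505418093 mean dir 0.8148608134502671
bar [[430.06519535  51.95471749]
 [419.87897953  52.66542431]] dir -0.0036585406008006268 from axis -0.0028734356008901433
-1.0557091727191614 [415.80102331  47.59703494 148.23479197] (array([ 4.55, -0.64,  6.35]), array([-0.   , -0.005,  0.002]))
```

Request:
send_rows(series=[{"ax": 0, "ay": 0, "az": 0, "dx": 2.5, "dy": -0.4, "dz": 1, "hand": 0.5}, {"ax": 0, "ay": 0, "az": 0, "dx": 4.5, "dy": -0.6, "dz": 3, "hand": 0.5}, {"ax": 0, "ay": 0, "az": 0, "dx": 4.5, "dy": -0.6, "dz": 5, "hand": 0.5}, {"ax": 0, "ay": 0, "az": 0, "dx": 4.5, "dy": -0.6, "dz": 6, "hand": 0.5}, {"ax": 0, "ay": 0, "az": 0, "dx": 4.5, "dy": -0.6, "dz": 6, "hand": 0.5}, {"ax": 0, "ay": 0, "az": 0, "dx": 4.5, "dy": -0.6, "dz": 6, "hand": 0.5}, {"ax": 0, "ay": 0, "az": 0, "dx": 4.5, "dy": -0.6, "dz": 6, "hand": 0.5}])

```text
clock: 41.35
eef_pos: [460.6, 50.4, 88.5]
tool_rot: [-3.141, -0.004, -0.064]
force: [-0.3, 0.2, -0.2]
width: 42.5
gripper_force: 0.0
```

Run:
```python
from h import *
s=read_state();print(s['eef_pos'],s['tool_rot'],s['force']);print(tool([462,51,50],-.066))
```

```text
[460.60929372  50.4347224   88.5146178 ] [-3.14141929 -0.00433302 -0.06449867] [-0.33834597  0.24417152 -0.22912195]
(array([ 0.12, -0.06,  3.85]), array([-0.   , -0.004,  0.002]))
```

Request:
send_rows(series=[{"ax": 0, "ay": 0, "az": 0, "dx": 0.1, "dy": -0.05, "dz": 1.5, "hand": 0.5}, {"ax": 0, "ay": 0, "az": 0, "dx": 0.1, "dy": -0.05, "dz": 3, "hand": 0.5}, {"ax": 0, "ay": 0, "az": 0, "dx": 0.1, "dy": -0.05, "dz": 3.7, "hand": 0.5}, {"ax": 0, "ay": 0, "az": 0, "dx": 0.1, "dy": -0.05, "dz": 3.7, "hand": 0.5}, {"ax": 0, "ay": 0, "az": 0, "dx": 0.1, "dy": -0.05, "dz": 3.7, "hand": 0.7}, {"ax": 0, "ay": 0, "az": 0, "dx": 0.1, "dy": -0.05, "dz": 3.7, "hand": 1}, {"ax": 0, "ay": 0, "az": 0, "dx": 0.1, "dy": -0.05, "dz": 3.7, "hand": 1}, {"ax": 0, "ay": 0, "az": 0, "dx": 0.1, "dy": -0.05, "dz": 3.7, "hand": 1}, {"ax": 0, "ay": 0, "az": 0, "dx": 0.1, "dy": -0.05, "dz": 3.7, "hand": 1}])

```text
clock: 42.25
eef_pos: [461.6, 49.9, 51.8]
tool_rot: [3.141, -0.005, -0.065]
force: [-1.4, -2.8, 6.8]
width: 22.0
gripper_force: 58.8
```

Run:
```python
from h import *
s=read_state();print(s['eef_pos'],s['tool_rot'],s['force'],s['torque'],s['width'],s['gripper_force'],s['qpos'][6])
```

```text
[461.6222413   49.93076899  51.76519422] [ 3.14057207 -0.00474685 -0.06509034] [-1.35229573 -2.77838603  6.75156973] [-0.54089459  0.27367069  0.05080435] 22.03076577481971 58.80786895751953 -0.8939060801967434
```

Request:
send_rows(series=[{"ax": 0, "ay": 0, "az": 0.08, "dx": 0, "dy": 0.08, "dz": 0, "hand": 1}, {"ax": 0, "ay": 0, "az": 0.2, "dx": 0, "dy": 0.08, "dz": 0, "hand": 1}, {"ax": 0, "ay": 0, "az": 0.32, "dx": 0, "dy": 0.08, "dz": 0, "hand": 1}, {"ax": 0, "ay": 0, "az": 0.44, "dx": 0, "dy": 0.08, "dz": 0, "hand": 1}, {"ax": 0, "ay": 0, "az": 0.56, "dx": 0, "dy": 0.08, "dz": 0, "hand": 1}, {"ax": 0, "ay": 0, "az": 0.68, "dx": 0, "dy": 0.08, "dz": 0, "hand": 1}, {"ax": 0, "ay": 0, "az": 0.8, "dx": 0, "dy": 0.08, "dz": 0, "hand": 1}, {"ax": 0, "ay": 0, "az": 0.88, "dx": 0, "dy": 0.08, "dz": 0, "hand": 1}, {"ax": 0, "ay": 0, "az": 0.92, "dx": 0, "dy": 0.08, "dz": 0, "hand": 1}, {"ax": 0, "ay": 0, "az": 0.92, "dx": 0, "dy": 0.08, "dz": 0, "hand": 1}])

```text
clock: 43.25
eef_pos: [460.7, 48.2, 51.8]
tool_rot: [-3.14, -0.004, -0.987]
force: [-3.0, -4.5, 8.0]
width: 21.9
gripper_force: 59.2
```

Run:
```python
from h import *
s=read_state();print(s['eef_pos'],s['tool_rot'],s['force'],s['torque'],s['width'],s['gripper_force'],s['qpos'][6])
```

```text
[460.67937015  48.23922397  51.75699403] [-3.14014068 -0.00416217 -0.9865945 ] [-3.01431049 -4.50831203  7.95634126] [-0.98165088  0.79997187 -0.01182637] 21.920380572942022 59.22480762004852 -1.6545609978440432
```

Request:
send_rows(series=[{"ax": 0, "ay": 0, "az": 0, "dx": 0, "dy": 0, "dz": 0, "hand": 0.5}, {"ax": 0, "ay": 0, "az": 0, "dx": 0, "dy": 0, "dz": 0, "hand": 0.5}, {"ax": 0, "ay": 0, "az": 0, "dx": 0, "dy": 0, "dz": -2, "hand": 0.5}, {"ax": 0, "ay": 0, "az": 0, "dx": 0, "dy": 0, "dz": -5, "hand": 0.5}, {"ax": 0, "ay": 0, "az": -0.15, "dx": 0, "dy": 0, "dz": -9.6, "hand": 0.5}, {"ax": 0, "ay": 0, "az": -0.3, "dx": -0.7, "dy": 0.9, "dz": -9.6, "hand": 0.5}, {"ax": 0, "ay": 0, "az": -0.45, "dx": -1.4, "dy": 1.9, "dz": -9.6, "hand": 0.5}, {"ax": 0, "ay": 0, "az": -0.6, "dx": -2.1, "dy": 2.8, "dz": -9.6, "hand": 0.5}, {"ax": 0, "ay": 0, "az": -0.75, "dx": -2.8, "dy": 3.7, "dz": -9.6, "hand": 0.5}, {"ax": 0, "ay": 0, "az": -0.9, "dx": -2.8, "dy": 3.7, "dz": -9.6, "hand": 0.5}])

```text
clock: 44.25
eef_pos: [412.9, 53.9, 146.8]
tool_rot: [-3.14, -0.001, -0.077]
force: [-0.6, 0.3, 0.0]
width: 42.6
gripper_force: 0.0
```

Request:
send_rows(series=[{"ax": 0, "ay": 0, "az": -0.02, "dx": 0, "dy": 0, "dz": 0, "hand": 0.5}, {"ax": 0, "ay": 0, "az": -0.02, "dx": 0, "dy": 0, "dz": 0, "hand": 0.5}, {"ax": 0, "ay": 0, "az": -0.02, "dx": 0, "dy": 0, "dz": 0, "hand": 0.5}])

```text
clock: 44.55
eef_pos: [415.0, 53.1, 146.7]
tool_rot: [3.142, -0.003, -0.067]
force: [0.2, 0.2, -0.6]
width: 42.8
gripper_force: 0.0
```

Run:
```python
from h import *
d=snap("wrist","w22");s=read_state();print(s['eef_pos'],s['tool_rot'],s['force'])
g=d["pixels"].max(2)
cx,cy=proj(d,[[461,49.8,72]],True)[0].astype(int);print(cx,cy)
for r in range(cy-12,cy+44,2): print(r,' '.join('%3d'%x for x in g[r,cx-24:cx+30:2]))
bar=cast(d,[(cx,cy+30)],35,True);print(bar)
b=proj(d,[[538.5,19.3,73],[538.5,19.3,39]],True);print(b)
# boards and key check
boards("w22",39)
```

```text
[414.88038008  53.06630222 146.60417081] [ 3.1413358  -0.00323943 -0.06620369] [ 0.83048159  0.51566741 -0.58165232]
278 161
149  42  46  42  45  43  44  63 126 185 203 208 211 211 210 209 207 195 142  79  84  53  48  50  49  49  48  49
151  44  43  43  38  38  60 117 191 209 211 210 210 211 210 210 210 211 202 150 146  73  49  50  49  48  49  48
153  42  44  44  35  71 118 189 210 210 210 210 210 212 210 210 210 210 210 203 145  73  50  48  46  48  46  49
155  40  40  43  41  91 181 209 209 210 210 211 211 210 210 211 210 211 210 212 198 158  86  47  48  47  48  47
157  41  40  41  66 125 203 210 210 211 210 211 211 211 209 211 211 211 210 210 206 143  63  47  45  46  46  46
159  40  40  41  56 141 205 209 210 210 212 210 210 211 211 211 211 209 211 210 210 168  86  48  46  45  45  46
161  40  40  40  77 150 204 208 210 210 211 210 207 205 208 210 209 209 211 210 207 194 125  54  44  45  45  44
163  39  40  40  96 159 203 206 210 209 208 210 167 112 181 207 207 209 209 206 208 192  95  45  42  43  45  43
165  39  36  41  59 159 201 206 208 206 205 206 155  54 158 203 208 209 206 204
[... 1985 characters left out ...]
 68  95  73  33  30  33  31  32  33  31  33  34  34  32  31  43
203  31  33  32  33  32  31  32  34  32  32  32  66  95  71  31  31  32  31  32  33  35  33  31  30  34  31  37
[[430.7262334   52.15199868  35.        ]]
[[317.48404168  44.54120379]
 [312.11699658  52.49054456]]
pix [454. 118.] rect [ 484.  -104.9] [40.8 57.3] ang 85.3
   box [[453.79998779296875, -122.9000015258789], [510.8999938964844, -127.5], [514.2000122070312, -86.9000015258789], [457.20001220703125, -82.19999694824219]]
pix [380. 105.] rect [495.8 -36.1] [41. 44.] ang 86.6
   box [[472.6000061035156, -55.20000076293945], [516.5, -57.79999923706055], [518.9000244140625, -16.899999618530273], [475.0, -14.300000190734863]]
```

Run:
```python
from h import *
d=load("w22");p=d["pixels"];h=cv2.cvtColor(p,cv2.COLOR_RGB2HSV)
for r in range(30,72,2): print(r,''.join('Y' if 10<h[r,c,0]<35 and h[r,c,1]>110 and h[r,c,2]>50 else '#' if h[r,c,2]<28 else '.' for c in range(235,345)))
```

```text
30 ..............................................................................................................
32 ..............................................................................................................
34 ..............................................................................................................
36 ..............................................................................................................
38 ..............................................................................................................
40 ..............###########.....................................................................................
42 ###########################..........................................##.......................................
44 ##########################..........................................##........................................
46 ##########################........................................#####.......................................
48 ##############.....######........................................######
[... 593 characters left out ...]
................
60 ####..............#######.........................................#################...........................
62 #########################.........................................###############.............................
64 #########################.....................................................................................
66 #########################.....................................................................................
68 .................##.#.........................................................................................
70 ..............................................................................................................
```

```bash
python3 -c "
from cell import *
print(finish_job())"
```

```text
the job is handed in; nothing more can be done
None
```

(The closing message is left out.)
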